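# Pin the tender to the tin steam engine

### The arm

A 6-joint arm with a two-finger parallel gripper is mounted at the origin on the work surface. World frame = base frame: x ahead of the robot, y to its left, z up, the work surface at z = 0. Lengths are in m, angles in rad, forces in N, time in s.
With the tool pointing down it reaches from about 0.35 to 0.975 m from the base axis. Payload 4.9 kg.
Tool frame: the origin (TCP) lies on the centre line of the jaws, within the pads' length; the fingertips stand 17 mm ahead of it and the grasp point (between the pads) lies 2 mm behind it (ctrl.tcp_to_tips is the x of the fingertips in the tool frame, in m); x points along the fingers, z is the direction in which the jaws open and shut, and the axes are right-handed (so a half turn about x gives the same grasp; the last joint's range is limited). The gripper opens to 85 mm and grips with 20 to 120 N. Pads are 22 mm wide; open, the fingers measure 114 mm over their backs; the gripper's body (76 mm by 85 mm) begins 54 mm behind the grasp point. The pads swing forward as they close: fully open they stand 13 mm farther back than shut.
Start: joints at [-1.348, 0.053, 1.613, -0, 1.476, -0.119], TCP at [0.209, -0.589, 0.211] pointing down, gripper open.
Joint ranges: [-3.01, 3.01], [-1.01, 2.22], [0.06, 2.58], [-1.02, 4.17], [0.09, 2.62], [-3.14, 3.14]. Speed limits (rad/s): [2.57, 2.57, 3.14, 3.14, 3.14, 3.14].

### API

Orientations are given as a rotation vector (axis times angle).
In Python, from station import ctrl, cams, finder gives the robot as it stands.
- The arm moves only by the tool step_arm, never from a script. Its argument "moves" is a list of rows, each a list of 3 entries, a list of its own where there are three numbers: the shift along the tool's x, y, z in cm, then the turn, a rotation vector about the tool's x, y, z in degrees, then the opening, from 0 (shut) to 1 (fully open). A call has exactly 10 rows; each row is the pose to reach, as a shift and turn from the pose measured when the call began, along the tool's axes at that moment; what a row does not reach only later rows make up. A row lasts 1/12 s, in which the tool goes at most 41.7 mm and 7.16 degrees, less where a joint would pass 70% of its speed; a pose out of reach is approached as far as the arm can. A call with a gripper value outside its range is refused whole. The fingers move at their own pace and stop on an object; "grip_force" is the grip in N (left out, the last holds). Time passes only in rows, so rows that repeat a pose let the fingers close, or fill a call up. It gives the time, the measured TCP pose, the force and the opening at its end, in the units of the state.
- ctrl.get_obs(): the state, without advancing time (a new reading comes with each control period).
- cams.get_image(name): name is "side" or "top" or "wrist"; returns a dict with "pixels" (420x560x3 uint8, blue, green, red), "fx", "fy", "cx", "cy" (pixels), "position" and "attitude" of the camera in the world. Camera axes: x right, y up, looking along -z (the intrinsics and any distortion apply to the point x, -y, -z); pixel columns grow to the right and rows downward; lengths in m; the calibration is good to about 2 mm. A picture is of the moment at which its call begins. There is no depth.
- ctrl.finish_job(): hands the job in, once; it reports no verdict.
Trained networks look in the newest picture that a camera, given by its name, has taken for a name from the list of things; names that differ only in an ending like _2 or _b are one class to them, and where a whole thing is asked for, a point or a joint stands for the part that bears it (a point fixed in the world has none). Each returns a list of dicts, best first, with "conf" (0 to 1); they miss things now and then, are a little off and sometimes report something else, mostly with a low value. They report only what shows in the picture. A call takes as long as a camera call. They do not tell look-alikes from the thing itself.
- finder.find_in(camera, name): "at" ([column, row] in pixels, amid what is visible of it).
- finder.regions_of(camera, name): "region" (420x560 bool, what is visible of it) and "at" ([column, row] in pixels, amid what is visible of it).
- finder.tip_of(camera, name): "at" ([column, row] in pixels: a listed point, or the origin of a listed thing).
The state is a dict: "t": time; "q": joint angles; "dq": joint speeds; "effort": joint torques, N m; "tool_pos": TCP position; "tool_rot": TCP orientation; "contact_force": force on the tool from outside, world axes, zero at the start; "wrist_torque": the same for the moment, N m; "opening": finger opening in m.
Only numpy, scipy, OpenCV 4.12 (cv2) and the standard library are available. Lean on these libraries where they do the work, as an engineer would, in place of code of your own. Each camera call takes 0.05 s, during which the arm holds its last target. There are 200 camera calls.

### The job

Couple the tender to the black tin steam engine on its display plinth. Move the sanding block that is lying on the plinth out of the way and set it down flat on bare bench, stand the tender on the plinth straight behind the engine so that the hole in its drawbar lines up between the engine's two lugs, then push the coupling pin (the one with the round handle and flange) down through all the holes until its flange sits on the upper lug, and let go. Leave the other two pins in their stand and do not disturb anything else on the bench.

Things in the scene. Friction and masses are not known exactly. Their poses are not given: they have to be found in the camera images.
- engine: Black tin toy steam engine fixed on a dark wooden plinth; the whole does not move. Origin on the bench straight below the coupling hole; x forward along the train (to the chimney), z up. The engine runs from x = 26 mm (drag beam, 80 mm wide) to 250 mm, up to 98 mm wide; cab from x = 32 mm, 110 mm high, chimney top at 128 mm (heights above the bench)
- engine_hole (a point): Centre of the 10.5 mm vertical hole in the upper coupling lug, at its top face, 54 mm above the bench; axes as the engine's. The lug is a flat steel plate 30 mm wide, 4 mm thick, that sticks out of the drag beam backwards to 12 mm behind this point
- engine_low (a point): Centre of the 10.5 mm hole in the lower lug, at its underside, 32 mm above the bench, straight below engine_hole; lug of the same size, 4 mm thick. Between the lugs is a gap 14 mm high (36 to 50 mm above the bench), open behind and at both sides, closed in front by the drag beam 26 mm ahead of the hole
- plinth_rear (a point): Middle of the plinth's bare rear part, on its top face, 12 mm above the bench and 87 mm behind the coupling hole; axes as the engine's. The tender belongs here. The plinth is a flat board 100 mm wide, from 78 mm behind this point forward under the whole engine to 332 mm ahead
- tender_centre (a point): Centre of the tank of the tender, a loose black tin truck (0.3 kg) on four small wheels that do not turn. Tank 110 mm long (x), 54 mm wide (y), 42 mm high, flat sides good to grip; this point is 51 mm above the wheels' underside; coal lumps and rim up to 26 mm above it. x points forward to the drawbar, z up
- tender_eye (a point): Centre of the 12 mm vertical hole in the tender's drawbar, a flat steel bar 24 mm wide, 5 mm thick: 87 mm ahead of tender_centre, 20 mm below it, 31 mm above the wheels' underside (the middle of the gap between the lugs when the tender stands on the plinth); the bar ends 12 mm ahead of it
- block_centre (a point): Centre of the loose beech sanding block with cork sole, 90 mm (x) by 46 mm (y) by 30 mm high, z up; it starts on the plinth where the tender must go
- stand: Fixed beech pin stand, 136 mm (x) by 44 mm (y) by 44 mm high, origin under its centre; three vertical holes of 12 mm, 38 mm deep, at x = -46, 0 and +46 mm, hold the three pins in any order
- pin_handle (a point): Middle of the coupling pin's round handle; z up along the pin. Steel, 45 g: handle 14 mm diameter, 34 mm tall, three dark grooves; under it a flange 18 mm diameter, 3 mm thick; under that the shank, 8 mm diameter, 32 mm long, its last 7 mm tapering to 3.6 mm. The flange's top is 17 mm below this point. In the stand the flange rests on the stand's top, the shank loose in its hole
- pin_flange (a point): Centre of the underside of the coupling pin's flange, 20 mm below pin_handle
- pin_tip (a point): Lower end of the coupling pin, 52 mm below pin_handle
- square_head (a point): Centre of the 17 mm square, 16 mm tall head of another steel pin (shank only 14 mm long, too short); it stays in the stand
- drift_top (a point): Top of a plain straight 11 mm steel drift (too thick for the lugs) that stands 36 mm out of the stand; it stays there
- motor_centre (a point): Centre of a loose nickel-plated clockwork motor, 76 mm (x) by 44 mm (y) by 56 mm high, 28 mm above the bench; its key sticks out to 35 mm on the +y side
- puller_centre (a point): Middle of a loose brass lever puller lying flat, 130 mm (x) by 86 mm (y), 25 mm high
- paint_tin_centre (a point): Middle of a loose small paint tin, 56 mm diameter, 60 mm high
- oil_can_centre (a point): On the axis of a loose steel oil can, 54 mm diameter, 25 mm above its base; thin spout up to 97 mm high
- hammer_centre (a point): Middle of a loose hammer lying flat, 210 mm (x), head at the +x end 90 mm across (y), 26 mm high
- brush_centre (a point): Middle of a loose flat paint brush lying down, 170 mm (x) by 42 mm (y), 20 mm high
Things that resemble listed ones, but are neither listed nor needed, are in the scene too. What is shaped like the part that bears block_centre but purple or red is not meant. What is shaped like the part that bears tender_centre but red is not meant.

How it is judged:
On the way, in this order (a step that is already met when the one before it is completed fails the run):
1. The sanding block is off the plinth, down on the bench (height (world z) of block_centre below 0.019 m and angle between block_centre's own z axis and vertical below 0.1 rad and contact force between the fingers and block below 0.05 N), for 0.2 s.
2. The drawbar lies between the lugs, its hole in line with theirs (horizontal distance between tender_eye and engine_hole below 0.0045 m and z of tender_eye in the frame of engine_hole between -0.016 and -0.006 m and angle between the x axis of tender_centre and the x axis of engine, either way round below 0.2 rad), for 0.2 s.
At the end, for the whole second after the job is handed in: Pin through both lugs and drawbar, flange on the upper lug (2 mm), its ends within 3.5 mm of the lugs' axis; tender on its wheels on the plinth, drawbar hole within 4.5 mm of the pin, in line within 8 degrees; sanding block flat on the bench off the plinth; all at rest (horizontal distance between pin_flange and engine_hole below 0.0035 m and horizontal distance between pin_tip and engine_low below 0.0035 m and z of pin_flange in the frame of engine_hole between -0.002 and 0.002 m and horizontal distance between tender_eye and pin_tip below 0.0045 m and z of tender_eye in the frame of engine_hole between -0.015 and -0.007 m and angle between each of tender_centre, block_centre's own z axis and vertical below 0.06 rad and angle between the x axis of tender_centre and the x axis of engine, either way round below 0.14 rad and height (world z) of tender_centre between 0.06 and 0.066 m and height (world z) of block_centre below 0.018 m and linear speed of each of pin, tender, block below 0.02 m/s); the robot touches nothing.
It fails at once if A bystander (motor, puller, paint tin, oil can, hammer or brush) is shifted more than 15 mm (distance of any of motor_centre, puller_centre, paint_tin_centre, oil_can_centre, hammer_centre, brush_centre from where it was at the start of the episode above 0.015 m).
It fails at once if One of the other two pins is drawn from or shifted in the stand (distance of any of square_head, drift_top from where it was at the start of the episode above 0.012 m).
It fails at once if The tender is tipped over (angle between tender_centre's own z axis and vertical above 0.7 rad).
It also fails if it takes over 72 s, if anything falls off the work surface, if the arm or the gripper's body presses on something with over 40 N, if the wrist force passes 120 N, or if a joint passes its speed limit or range.

## Working session

There is one attempt and no reset: what is moved stays moved. The work goes in short steps, Python scripts to look and compute and a tool call to move; the robot and the scene stay as the last step left them, time stands still between calls to the robot, and variables do not carry over. Pictures are saved under pics/ and viewed, on a budget of 10 in all, crops included, one or two more only if the job needs it, and the job is handed in when it is done.

Besides the shell and the picture viewer there is one more tool, called after ">>>" as name([rows], argument=value, ...), one row to a line, values as JSON. step_arm: Moves the arm, as the interface text tells. Its arguments: {"type":"object","properties":{"moves":{"type":"array"},"grip_force":{"type":"number"}},"required":["moves"]}

```bash
ls; mkdir -p pics; cat > h.py <<'E'
import numpy as np, cv2
from scipy.spatial.transform import Rotation as R
from station import ctrl, cams, finder
def rot(a):
    a=np.array(a,float)
    if a.shape==(3,3): return R.from_matrix(a)
    return R.from_rotvec(a) if a.size==3 else R.from_quat(a)
def ray(im,px):
    d=np.array([(px[0]-im['cx'])/im['fx'],-(px[1]-im['cy'])/im['fy'],-1.0])
    return np.array(im['position']), rot(im['attitude']).apply(d)
def at_z(im,px,z):
    p,d=ray(im,px); return p+d*(z-p[2])/d[2]
def proj(im,P):
    c=rot(im['attitude']).inv().apply(np.array(P)-im['position'])
    return np.array([im['cx']-im['fx']*c[...,0]/c[...,2], im['cy']+im['fy']*c[...,1]/c[...,2]]).T
def tri(ims,pxs):
    A=np.zeros((3,3));b=np.zeros(3)
    for im,px in zip(ims,pxs):
        p,d=ray(im,px); d/=np.linalg.norm(d); M=np.eye(3)-np.outer(d,d); A+=M;b+=M@p
    return np.linalg.solve(A,b)
E
python3 - <<'E'
from h import *
np.set_printoptions(precision=4,suppress=True)
o=ctrl.get_obs(); print({k:np.round(v,3) for k,v in o.items()}, ctrl.tcp_to_tips)
ims={}
for n in('side','top'):
    im=cams.get_image(n); ims[n]=im
    print(n,{k:v for k,v in im.items() if k!='pixels'})
    cv2.imwrite(f'pics/{n}0.png',im['pixels'])
    for t in 'engine_hole engine_low plinth_rear tender_centre tender_eye block_centre pin_handle pin_flange square_head drift_top stand engine'.split():
        print(t,[(np.round(d['at']).tolist(),round(d['conf'],2)) for d in finder.tip_of(n,t)][:4])
E
```

```text
pics
{'t': np.float64(0.0), 'q': array([-1.348,  0.053,  1.614, -0.   ,  1.476, -0.119]), 'dq': array([-0.001, -0.   ,  0.001, -0.002,  0.002,  0.   ]), 'effort': array([  0.003, -39.368, -37.017,   0.   ,   0.007,   0.   ]), 'tool_pos': array([ 0.209, -0.588,  0.209]), 'tool_rot': array([ 0.955,  1.353, -0.953]), 'contact_force': array([ 0.332, -0.496,  0.201]), 'wrist_torque': array([0.004, 0.041, 0.026]), 'opening': np.float64(0.085)} 0.017
side {'fx': 424.9060302384307, 'fy': 424.9060302384307, 'cx': 273.704894473884, 'cy': 206.4719743605027, 'position': array([0.4802, 0.9186, 0.8787]), 'attitude': array([ 0.0197, -1.2753, -2.786 ])}
engine_hole [([274.0, 217.0], 0.89)]
engine_low [([271.0, 224.0], 0.91), ([272.0, 219.0], 0.54)]
plinth_rear [([282.0, 211.0], 0.72)]
tender_centre [([292.0, 152.0], 0.72), ([300.0, 128.0], 0.56)]
tender_eye [([315.0, 159.0], 0.96), ([286.0, 122.0], 0.59)]
block_centre [([339.0, 210.0], 0.9), ([284.0, 201.0], 0.81), ([334.0, 182.0], 0.78), ([237.0, 376.0], 0.24)]
pin_handle [([314.0, 294.0], 0.52), ([207.0, 191.0], 0.17)]
pin_flange [([313.0, 296.0],
[... 358 characters left out ...]
1.2164]), 'attitude': array([ 0.1199, -0.1466, -1.5418])}
engine_hole [([274.0, 210.0], 0.87), ([236.0, 252.0], 0.43)]
engine_low [([272.0, 215.0], 0.69)]
plinth_rear [([302.0, 222.0], 0.83)]
tender_centre [([400.0, 228.0], 0.81), ([459.0, 250.0], 0.61), ([302.0, 222.0], 0.23)]
tender_eye [([392.0, 258.0], 0.9), ([271.0, 215.0], 0.42)]
block_centre [([308.0, 234.0], 0.8), ([356.0, 282.0], 0.79), ([306.0, 288.0], 0.59), ([276.0, 216.0], 0.59)]
pin_handle [([181.0, 254.0], 0.62)]
pin_flange [([168.0, 255.0], 0.58), ([186.0, 253.0], 0.53)]
square_head [([148.0, 254.0], 0.58)]
drift_top [([163.0, 251.0], 0.38)]
stand [([170.0, 253.0], 0.69), ([302.0, 226.0], 0.5)]
engine [([275.0, 218.0], 0.68)]
```

```bash
python3 - <<'E'
import cv2,numpy as np
a=cv2.imread('pics/top0.png');b=cv2.imread('pics/side0.png')
cv2.imwrite('pics/top1.png',cv2.resize(a[60:405,60:520],(800,600),interpolation=cv2.INTER_CUBIC))
cv2.imwrite('pics/side1.png',cv2.resize(b[90:390,130:530],(800,600),interpolation=cv2.INTER_CUBIC))
E
```

```text
(no output)
```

View pics/top1.png

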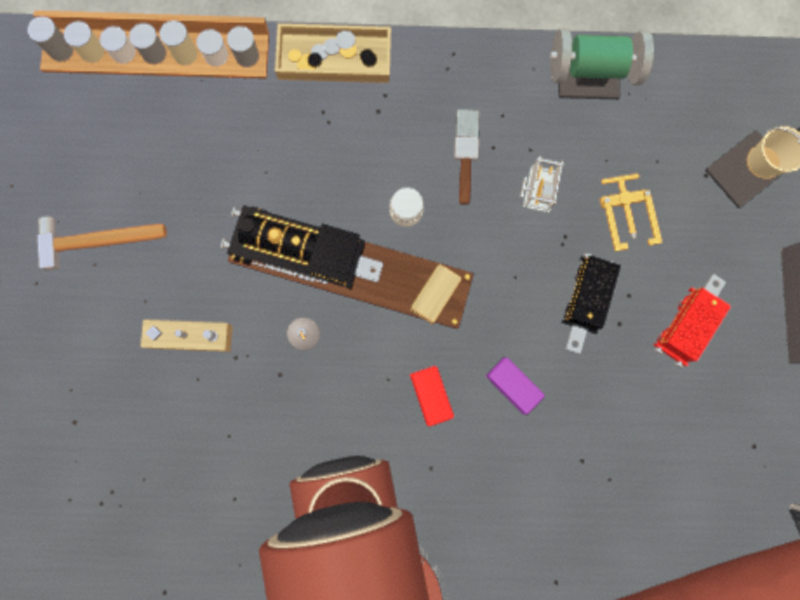

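View pics/side1.png

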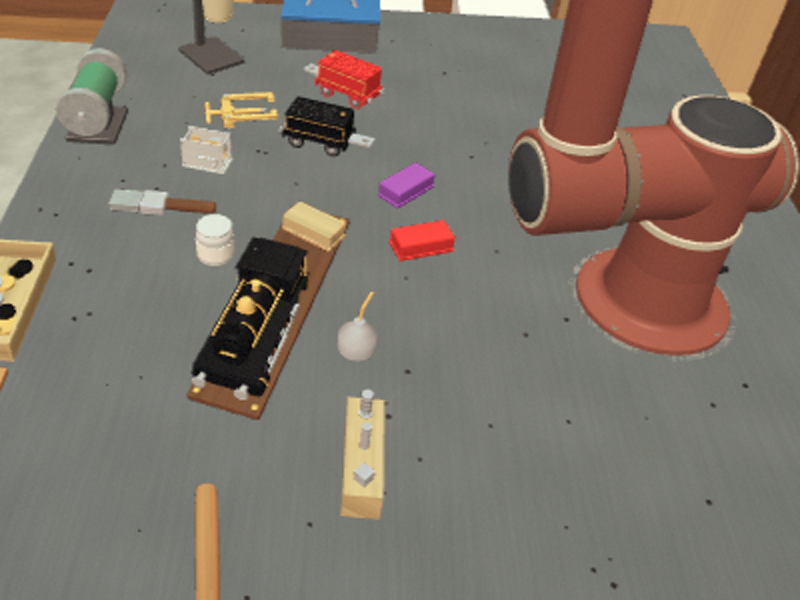

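The top crop shows these, in full-picture pixels:
- **Block:** the beech block on the plinth is at about (311,228). The red (308,288) and purple (357,281) blocks are decoys.
- **Tender:** the black one is at (401,227) with its drawbar down to (391,255). The red decoy is at (459,247).
- **Stand:** square head (148,252), drift (164,252) and grooved coupling pin (180,252), the one nearest the oil can.

I choose the beech block, the black tender and the grooved pin, and will confirm the pin in a close wrist view.

```bash
python3 - <<'E'
from h import *
np.set_printoptions(precision=4,suppress=True)
T=cams.get_image('top');S=cams.get_image('side')
for n,t,s in [('hole',(274,210),(274,217)),('low',(272,215),(271,224)),('rear',(302,222),(282,211)),('tc',(400,228),(292,152)),('eye',(392,258),(315,159)),('block',(308,234),(284,201)),('pin',(180,253),(314,292)),]:
    print(n,tri([T,S],[t,s]))
print('hole z',at_z(T,(274,210),.054),at_z(S,(274,217),.054))
def reg(c,im,name,at,z):
    for d in finder.regions_of(c,name):
        if np.hypot(*(np.array(d['at'])-at))<15:
            m=d['region'].astype(np.uint8); p=np.argwhere(m)[:,::-1]
            w=np.array([at_z(im,q,z)[:2] for q in p],np.float32)
            r=cv2.minAreaRect(w*1000); print(c,name,d['at'],d['conf'],'rect',r,'mean',w.mean(0))
reg('top',T,'block_centre',(310,230),.042)
reg('side',S,'block_centre',(284,201),.042)
reg('top',T,'tender_centre',(401,228),.072)
reg('side',S,'tender_centre',(292,152),.072)
reg('top',T,'stand',(166,253),.044)
reg('top',T,'engine',(240,210),.06)
# plinth corners rough
for px in [(60+472*.575,60+270*.575),(60+460*.575,60+327*.575),(60+229*.575,60+262*.575)]: print('plinth corner',at_z(T,px,.012))
for n,px in dict(oil=(303,333),tin=(406,206),red=(432,396),purple=(515,386),puller=(630,210),motor=(543,184),redt=(692,325)).items():
    print(n,at_z(T,(60+px[0]*.575,60+px[1]*.575),.03))
E
```

```text
hole [0.5379 0.02   0.0628]
low [0.5369 0.0249 0.0368]
rear [ 0.5158 -0.0631  0.0136]
tc [ 0.4997 -0.3434  0.0464]
eye [ 0.4159 -0.3214  0.0369]
block [ 0.495  -0.0814  0.0353]
pin [0.4163 0.2772 0.0618]
hole z [0.547  0.0194 0.054 ] [0.5312 0.0124 0.054 ]
top block_centre [309.5, 230.9] 0.74 rect ((496.3138122558594, -86.1173324584961), (45.86393737792969, 90.77057647705078), 59.99409103393555) mean [ 0.4965 -0.0861]
side block_centre [287.0, 200.4] 0.66 rect ((500.59466552734375, -70.07839965820312), (68.0611572265625, 102.77290344238281), 57.98043441772461) mean [ 0.5001 -0.069 ]
top tender_centre [401.0, 233.1] 0.56 rect ((482.10498046875, -329.9361572265625), (66.02774047851562, 161.44459533691406), 71.60334777832031) mean [ 0.4919 -0.334 ]
side tender_centre [291.2, 154.5] 0.7 rect ((488.15338134765625, -293.9839782714844), (146.59817504882812, 167.50755310058594), 72.44554138183594) mean [ 0.4974 -0.2987]
top stand [169.5, 255.7] 0.68 rect ((418.2846374511719, 317.96630859375), (144.9986114501953, 45.93458557128906), 89.19316101074219) mean [0.4179 0.3175]
top engine [252.3, 209.8] 0.79 rect ((541.1118774414062, 62.592620849609375), (412.1479187011719, 106.93994903564453), 74.9051742553711) mean [0.5418 0.0754]
plinth corner [ 0.5432 -0.1507  0.012 ]
plinth corner [ 0.4454 -0.1309  0.012 ]
plinth corner [0.5461 0.263  0.012 ]
oil [0.4274 0.1303 0.03  ]
tin [ 0.6478 -0.0352  0.03  ]
red [ 0.3301 -0.084   0.03  ]
purple [ 0.3494 -0.2198  0.03  ]
puller [ 0.6516 -0.4191  0.03  ]
motor [ 0.6934 -0.27    0.03  ]
redt [ 0.4568 -0.5167  0.03  ]
```

```bash
cat >> h.py <<'E'
def go(x,y,z,yaw,flip=None):
    """shift cm / turn deg from the present pose to TCP x,y,z, tool down, jaw axis (mod 180) at yaw deg"""
    o=ctrl.get_obs(); r0=rot(o['tool_rot']); p0=np.array(o['tool_pos'])
    res=[]
    for a in (yaw,yaw+180):
        zx=np.array([np.cos(np.radians(a)),np.sin(np.radians(a)),0]); xx=np.array([0,0,-1.])
        M=R.from_matrix(np.c_[xx,np.cross(zx,xx),zx])
        t=np.degrees((r0.inv()*M).as_rotvec()); res.append((np.linalg.norm(t),t,a))
    res.sort(key=lambda u:u[0])
    sh=r0.inv().apply(np.array([x,y,z])-p0)*100
    zc=r0.as_matrix()[:,2]
    print('now',p0.round(4),'jaw yaw',round(float(np.degrees(np.arctan2(zc[1],zc[0]))),1),'q1,q6',o['q'][[0,5]].round(2),'t',round(float(o['t']),2),'open',round(float(o['opening']),4),'F',np.round(o['contact_force'],1))
    print(' shift',sh.round(2),'turn',res[0][1].round(2),'| alt turn',res[1][1].round(1))
E
python3 -c "
from h import *
go(.496,-.086,.2,60)"
```

```text
now [ 0.2095 -0.5888  0.2106] jaw yaw -70.4 q1,q6 [-1.35 -0.12] t 1.7 open 0.0851 F [ 0.3 -0.2  0.5]
 shift [  1.06  43.85 -37.77] turn [49.58  0.    0.  ] | alt turn [-130.4   -0.     0. ]
```

>>> step_arm([
  [[0, 3, -2.5], [-7, 0, 0], 1],
  [[0, 6, -5], [-14, 0, 0], 1],
  [[0, 9, -8], [-21, 0, 0], 1],
  [[0, 12, -10.5], [-28, 0, 0], 1],
  [[0.5, 15.5, -13], [-35, 0, 0], 1],
  [[0.5, 18.5, -16], [-42, 0, 0], 1],
  [[0.5, 21.5, -18.5], [-49, 0, 0], 1],
  [[0.5, 24.5, -21], [-56, 0, 0], 1],
  [[1, 28, -24], [-63, 0, 0], 1],
  [[1, 31, -27], [-70, 0, 0], 1],
])

```text
t: 2.53
tool_pos: [0.4093, -0.2336, 0.2005]
tool_rot: [0.001, 1.57, -0.001]
contact_force: [0.5, -0.0, 0.4]
opening: 0.0854
```

```bash
python3 -c "
from h import *
go(.48,-.075,.2,60)"
```

```text
now [ 0.4093 -0.2336  0.2005] jaw yaw -0.1 q1,q6 [-0.68 -0.68] t 2.53 open 0.0854 F [ 0.5 -0.   0.4]
 shift [ 0.05 15.87  7.05] turn [-6.01e+01  2.00e-02  2.00e-02] | alt turn [119.9   0.   -0. ]
```

>>> step_arm([
  [[0, 3, 1.5], [-7, 0, 0], 1],
  [[0, 6, 3], [-14, 0, 0], 1],
  [[0, 9, 4], [-21, 0, 0], 1],
  [[0, 12, 5.5], [-28, 0, 0], 1],
  [[0, 14, 6.5], [-35, 0, 0], 1],
  [[0, 15.9, 7], [-42, 0, 0], 1],
  [[0, 15.9, 7], [-49, 0, 0], 1],
  [[0, 15.9, 7], [-56, 0, 0], 1],
  [[0, 15.9, 7], [-60, 0, 0], 1],
  [[0, 15.9, 7], [-60, 0, 0], 1],
])

```text
t: 3.37
tool_pos: [0.4796, -0.0745, 0.2005]
tool_rot: [-0.816, 1.412, 0.815]
contact_force: [0.5, 0.4, -0.2]
opening: 0.0853
```

```bash
python3 - <<'E'
from h import *
np.set_printoptions(precision=4,suppress=True)
W=cams.get_image('wrist'); cv2.imwrite('pics/w1.png',W['pixels'])
print(W['position'],rot(W['attitude']).as_matrix())
for t,z in [('block_centre',.042),('engine_hole',.054),('plinth_rear',.012)]:
    for d in finder.tip_of('wrist',t): print(t,np.round(d['at']),d['conf'],at_z(W,d['at'],z if t!='block_centre' else .027))
for d in finder.regions_of('wrist','block_centre'):
    p=np.argwhere(d['region'])[:,::-1]; w=np.array([at_z(W,q,.042)[:2] for q in p],np.float32)
    print(d['conf'],d['at'],cv2.minAreaRect(w*1000))
go(.496,-.086,.035,60)
E
```

```text
[ 0.4102 -0.0345  0.3637] [[ 0.5003 -0.8217 -0.2732]
 [ 0.8659  0.4748  0.1575]
 [ 0.0003 -0.3153  0.949 ]]
block_centre [181.  36.] 0.97 [ 0.3364 -0.0801  0.027 ]
block_centre [274. 201.] 0.77 [ 0.5037 -0.0844  0.027 ]
block_centre [ 68. 132.] 0.73 [ 0.3513 -0.2153  0.027 ]
engine_hole [396. 184.] 0.69 [0.5361 0.0209 0.054 ]
plinth_rear [292. 196.] 0.88 [ 0.5124 -0.0677  0.012 ]
plinth_rear [375. 174.] 0.55 [0.5336 0.0143 0.012 ]
0.84 [179.9, 39.1] ((337.59637451171875, -80.98754119873047), (89.32430267333984, 45.24242401123047), 20.29886817932129)
0.76 [67.4, 130.3] ((356.16375732421875, -209.44064331054688), (95.73957824707031, 48.8732795715332), 46.048709869384766)
0.58 [270.7, 197.3] ((497.7527160644531, -85.89437866210938), (46.256103515625, 93.5810546875), 58.70112228393555)
0.19 [435.5, 170.6] ((544.4098510742188, 12.99603271484375), (310.4320373535156, 134.05880737304688), 74.8353042602539)
now [ 0.4795 -0.0749  0.2005] jaw yaw 59.8 q1,q6 [-0.31 -1.35] t 3.62 open 0.0855 F [-0.1 -1.  -0.8]
 shift [16.55 -1.98 -0.13] turn [-0.18  0.01  0.03] | alt turn [179.8   0.   -0. ]
```

View pics/w1.png

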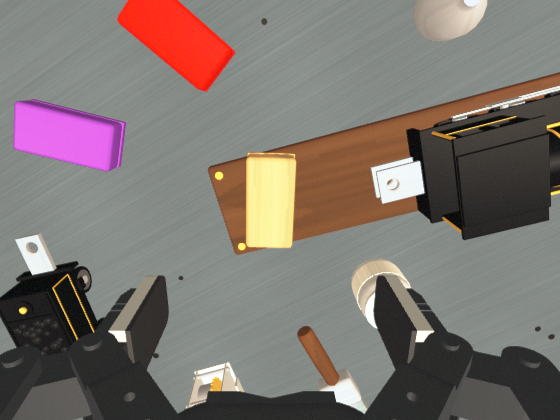

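The wrist view shows the beech block at (271,200) on the plinth, the hole of the lug at (392,184), and the red and purple decoys off to the left. The block position agrees with the top view to 2 mm, so I'm going down on it.

>>> step_arm([
  [[4, -2, 0], [0, 0, 0], 1],
  [[8, -2, 0], [0, 0, 0], 1],
  [[12, -2, 0], [0, 0, 0], 1],
  [[15, -2, 0], [0, 0, 0], 1],
  [[16.4, -2, 0], [0, 0, 0], 1],
  [[16.4, -2, 0], [0, 0, 0], 1],
  [[16.4, -2, 0], [0, 0, 0], 0.3],
  [[16.4, -2, 0], [0, 0, 0], 0.3],
  [[16.4, -2, 0], [0, 0, 0], 0.3],
  [[16.4, -2, 0], [0, 0, 0], 0.3],
], grip_force=40)

```text
t: 4.45
tool_pos: [0.4985, -0.0855, 0.0386]
tool_rot: [-0.815, 1.41, 0.81]
contact_force: [-0.4, 0.3, -0.2]
opening: 0.0386
```

```bash
python3 - <<'E'
from h import *
go(.385,.015,.10,60)
E
```

```text
now [ 0.4985 -0.0855  0.0386] jaw yaw 59.8 q1,q6 [-0.32 -1.36] t 4.45 open 0.0386 F [-0.4  0.3 -0.2]
 shift [-6.2  14.83  2.99] turn [-0.18  0.05  0.25] | alt turn [ 1.798e+02  4.000e-01 -1.000e-01]
```

```bash
python3 - <<'E'
from h import *
W=cams.get_image('wrist'); cv2.imwrite('pics/w2.png',W['pixels']); go(.385,.015,.10,60)
E
```

```text
now [ 0.4982 -0.0853  0.0383] jaw yaw 59.8 q1,q6 [-0.32 -1.36] t 4.5 open 0.0311 F [0.2 0.7 1.1]
 shift [-6.22 14.8   2.99] turn [-0.18  0.04  0.21] | alt turn [ 1.798e+02  3.000e-01 -1.000e-01]
```

View pics/w2.png

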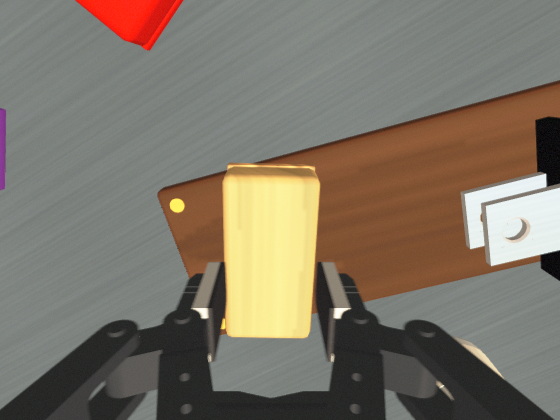

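```bash
python3 - <<'E'
from h import *
W=cams.get_image('wrist');o=ctrl.get_obs()
r=rot(o['tool_rot']);p=np.array(o['tool_pos']); print(p,o['opening'],o['contact_force'])
for n,v in dict(tcp=(0,0,0),tipL=(.017,0,-.023),tipR=(.017,0,.023),backL=(-.02,0,-.023)).items(): print(n,proj(W,p+r.apply(v)))
for q in [(223,175),(318,180),(227,338),(308,336),(271,255)]: print(q,r.inv().apply(at_z(W,q,.042)-p))
hsv=W['pixels'][300:340:10,200:345:5].mean(2).astype(int); print(hsv)
E
```

```text
[ 0.49788152 -0.08527751  0.03795394] 0.025859190902409564 [ 0.28290363  0.82520326 -0.31618587]
tcp [270.54140337 255.0041958 ]
tipL [228.2924044  241.20206704]
tipR [312.77307806 241.17108234]
backL [219.1152675  274.81877312]
(223, 175) [-0.00419045  0.04194422 -0.02148166]
(318, 180) [-0.00415595  0.03959646  0.02156844]
(227, 338) [-0.00391529 -0.04661251 -0.02310008]
(308, 336) [-0.00389203 -0.04538468  0.01981055]
(271, 255) [-0.00405211  0.00198005  0.00022312]
[[ 38  89 131 131  93  36  45 150 212 207 208 214 212 213 213 216 217 214
  212 214 200 191  34  38  63 130 132 108  37]
 [ 38  38 108 250 135  50  43 196 211 206 208 215 213 214 212 216 217 215
  213 213 200 201  38  36  90 252 204  38  40]
 [ 63  40  41  39  81  54  44 209 212 207 210 212 213 214 214 216 217 214
  212 213 201 202  73  38  91  39  37  39  45]
 [ 40  38  38  42  79  61 121 208 212 208 210 213 212 214 212 215 217 212
  212 203 201 201 125  38  86  38  40  37  38]]
```

>>> step_arm([
  [[0, 0, 0], [0, 0, 0], 0],
  [[0, 0, 0], [0, 0, 0], 0],
  [[0, 0, 0], [0, 0, 0], 0],
  [[-1, 0, 0], [0, 0, 0], 0],
  [[-2, 0, 0], [0, 0, 0], 0],
  [[-3.5, 0, 0], [0, 0, 0], 0],
  [[-5, 0, 0], [0, 0, 0], 0],
  [[-6, 0, 0], [0, 0, 0], 0],
  [[-6, 0, 0], [0, 0, 0], 0],
  [[-6, 0, 0], [0, 0, 0], 0],
], grip_force=40)

```text
t: 5.38
tool_pos: [0.4984, -0.0854, 0.0991]
tool_rot: [-0.816, 1.41, 0.809]
contact_force: [0.4, -0.3, -0.3]
opening: -0.0004
```

```bash
python3 - <<'E'
from h import *
W=cams.get_image('wrist'); cv2.imwrite('pics/w3.png',W['pixels']); S=cams.get_image('side'); cv2.imwrite('pics/s3.png',S['pixels'])
a=np.hstack([W['pixels'],cv2.resize(S['pixels'][120:270,190:390],(560,420))]); cv2.imwrite('pics/c3.png',cv2.resize(a,(800,300)))
go(.385,.015,.10,60)
E
```

```text
now [ 0.4972 -0.085   0.0973] jaw yaw 59.8 q1,q6 [-0.32 -1.36] t 5.48 open 0.0001 F [-0.8 -0.3 -0.2]
 shift [-0.3  14.73  3.01] turn [-0.18  0.02  0.11] | alt turn [179.8   0.2  -0. ]
```

View pics/c3.png

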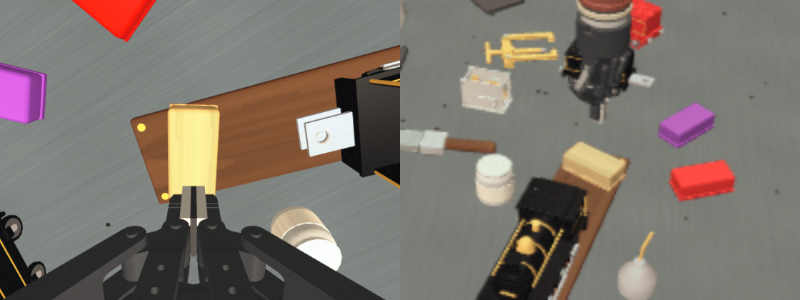

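```bash
python3 - <<'E'
from h import *
S=cams.get_image('side');W=cams.get_image('wrist');o=ctrl.get_obs()
r=rot(o['tool_rot']);p=np.array(o['tool_pos']);print(p,o['q'])
for v in (.017,0,-.02,-.05): print(v,'side',proj(S,p+r.apply((v,0,0))),'wrist',proj(W,p+r.apply((v,0,0))))
a=cv2.resize(W['pixels'][200:400,180:360],(540,600),interpolation=cv2.INTER_CUBIC)
b=cv2.resize(S['pixels'][120:220,250:320],(260,371),interpolation=cv2.INTER_CUBIC); b=np.vstack([b,np.zeros((229,260,3),np.uint8)])
cv2.imwrite('pics/c4.png',np.hstack([a,b]))
E
```

```text
[ 0.49690376 -0.08494599  0.09678626] [-3.17015028e-01 -1.41566897e-01  1.99706006e+00 -4.33273419e-05
  1.28504851e+00 -1.36110203e+00]
0.017 side [287.94142552 189.78925352] wrist [270.64973568 241.78154547]
0 side [288.1883465 185.3438636] wrist [270.6650642  255.65195999]
-0.02 side [288.48443669 180.01326588] wrist [270.68702705 275.52561574]
-0.05 side [288.94031488 171.8059586 ] wrist [270.73175295 315.99699852]
```

View pics/c4.png

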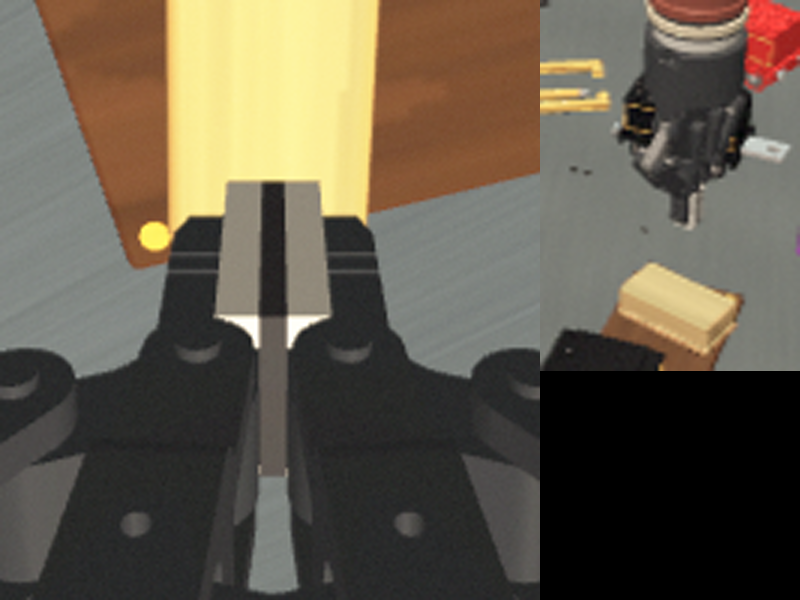

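```bash
python3 - <<'E'
from h import *
S=cams.get_image('side');W=cams.get_image('wrist');T=cams.get_image('top');o=ctrl.get_obs()
r=rot(o['tool_rot']);p=np.array(o['tool_pos'])
X=tri([S,W],[(289.5,181),(270.6,260.3)]); print(X,'tool',r.inv().apply(X-p), proj(S,X),proj(W,X))
# block check: top-face corner seen in wrist vs. top camera
for v in np.arange(.02,-.05,-.01): print(round(v,3),proj(W,p+r.apply((v,.011,0))),proj(S,p+r.apply((v,.0,0))))
cv2.imwrite('pics/t4.png',T['pixels'])
cv2.imwrite('pics/c5.png',cv2.resize(T['pixels'][180:280,250:350],(500,500),interpolation=cv2.INTER_CUBIC))
print('top tcp',(proj(T,p+r.apply((-.05,0,0)))-[250,180])*5)
E
```

```text
[ 0.49263426 -0.08231613  0.1144733 ] tool [-0.01734784  0.00529492  0.00010321] [289.84177632 181.26204605] [270.97565645 263.14671851]
0.02 [270.70900713 221.73892175] [287.80770875 190.44176487]
0.01 [270.71730903 228.60879831] [287.9535254  187.84386901]
0.0 [270.72650461 236.21820323] [288.100845   185.21919623]
-0.01 [270.73674639 244.69334251] [288.24969091 182.56733039]
-0.02 [270.74822368 254.19087164] [288.40008698 179.88784669]
-0.03 [270.76117439 264.90766812] [288.55205755 177.18031143]
-0.04 [270.77590171 277.09462593] [288.70562747 174.44428178]
-0.05 [270.79279816 291.07654507] [288.86082213 171.67930555]
top tcp [314.41112306 217.19575282]
```

View pics/c5.png

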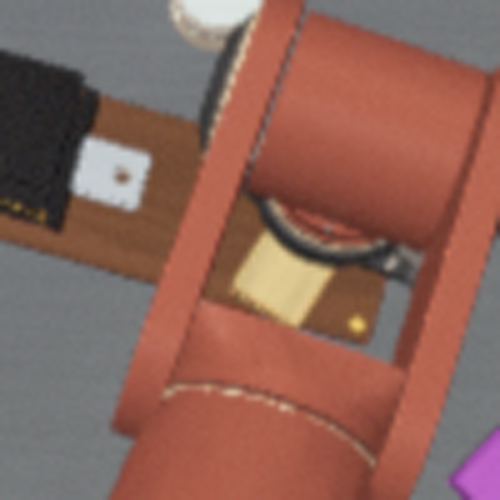

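The two views disagree with the stated tool geometry. They put the shut fingertips about 17–20 mm behind the TCP, not 17 mm ahead, so the jaws closed just above the block and the block has not moved. I'll trust the images, open up, and go 35 mm lower than planned, watching the force.

>>> step_arm([
  [[0, 0, 0], [0, 0, 0], 1],
  [[0, 0, 0], [0, 0, 0], 1],
  [[0, 0, 0], [0, 0, 0], 1],
  [[0, 0, 0], [0, 0, 0], 1],
  [[0, 0, 0], [0, 0, 0], 1],
  [[2, 0, 0], [0, 0, 0], 1],
  [[4, 0, 0], [0, 0, 0], 1],
  [[6, 0, 0], [0, 0, 0], 1],
  [[7.5, 0, 0], [0, 0, 0], 1],
  [[7.5, 0, 0], [0, 0, 0], 1],
])

```text
t: 6.57
tool_pos: [0.4944, -0.0842, 0.0185]
tool_rot: [-0.81, 1.417, 0.817]
contact_force: [-1.4, -0.4, -0.5]
opening: 0.0856
```

```bash
python3 - <<'E'
from h import *
S=cams.get_image('side');W=cams.get_image('wrist')
a=np.hstack([W['pixels'],cv2.resize(S['pixels'][130:235,230:370],(560,420),interpolation=cv2.INTER_CUBIC)]); cv2.imwrite('pics/c6.png',cv2.resize(a,(800,300)))
go(.497,-.086,.003,60)
E
```

```text
now [ 0.497  -0.085   0.0219] jaw yaw 59.8 q1,q6 [-0.32 -1.36] t 6.67 open 0.0854 F [ 0.3 -0.1  0.7]
 shift [ 1.89 -0.05 -0.09] turn [-0.18  0.    0.03] | alt turn [ 1.798e+02  1.000e-01 -0.000e+00]
```

View pics/c6.png

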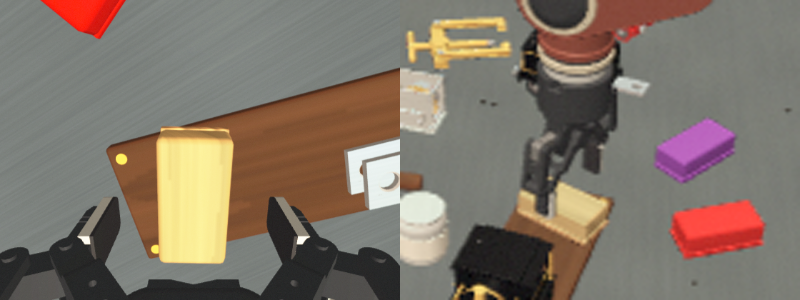

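The fingers now straddle the block, with tips near its top face (block at about (195,195) in the left half). I'll go down 2.6 cm more and close.

>>> step_arm([
  [[1, 0, 0], [0, 0, 0], 1],
  [[2, 0, 0], [0, 0, 0], 1],
  [[2.6, 0, 0], [0, 0, 0], 1],
  [[2.6, 0, 0], [0, 0, 0], 1],
  [[2.6, 0, 0], [0, 0, 0], 0],
  [[2.6, 0, 0], [0, 0, 0], 0],
  [[2.6, 0, 0], [0, 0, 0], 0],
  [[2.6, 0, 0], [0, 0, 0], 0],
  [[2.6, 0, 0], [0, 0, 0], 0],
  [[2.6, 0, 0], [0, 0, 0], 0],
], grip_force=40)

```text
t: 7.5
tool_pos: [0.4978, -0.0852, -0.0033]
tool_rot: [-0.814, 1.412, 0.812]
contact_force: [-0.7, 0.4, 3.1]
opening: 0.045
```

```bash
python3 - <<'E'
from h import *
go(.385,.015,.07,60)
E
```

```text
now [ 0.4978 -0.0852 -0.0033] jaw yaw 59.8 q1,q6 [-0.32 -1.36] t 7.5 open 0.045 F [-0.7  0.4  3.1]
 shift [-7.36 14.77  3.  ] turn [-0.18  0.02  0.12] | alt turn [179.8   0.2  -0. ]
```

>>> step_arm([
  [[-2, 0, 0], [0, 0, 0], 0],
  [[-4, 0, 0], [0, 0, 0], 0],
  [[-5, 0, 0], [0, 0, 0], 0],
  [[-5, 3, 0.6], [0, 0, 0], 0],
  [[-5, 6, 1.2], [0, 0, 0], 0],
  [[-5, 9, 1.8], [0, 0, 0], 0],
  [[-5, 12, 2.4], [0, 0, 0], 0],
  [[-5, 14.8, 3], [0, 0, 0], 0],
  [[-5, 14.8, 3], [0, 0, 0], 0],
  [[-5, 14.8, 3], [0, 0, 0], 0],
])

```text
t: 8.33
tool_pos: [0.3837, 0.0159, 0.0457]
tool_rot: [-0.816, 1.411, 0.813]
contact_force: [0.1, -0.3, -0.7]
opening: 0.0448
```

```bash
python3 - <<'E'
from h import *
go(.385,.015,-.014,60)
E
```

```text
now [0.3837 0.0159 0.0457] jaw yaw 59.9 q1,q6 [-0.15 -1.2 ] t 8.33 open 0.0448 F [ 0.1 -0.3 -0.7]
 shift [ 5.97 -0.15 -0.01] turn [-0.07  0.02  0.12] | alt turn [179.9   0.2  -0. ]
```

>>> step_arm([
  [[2.5, 0, 0], [0, 0, 0], 0],
  [[4.5, 0, 0], [0, 0, 0], 0],
  [[5.6, 0, 0], [0, 0, 0], 0],
  [[6, 0, 0], [0, 0, 0], 0],
  [[6, 0, 0], [0, 0, 0], 0],
  [[6, 0, 0], [0, 0, 0], 1],
  [[6, 0, 0], [0, 0, 0], 1],
  [[6, 0, 0], [0, 0, 0], 1],
  [[6, 0, 0], [0, 0, 0], 1],
  [[6, 0, 0], [0, 0, 0], 1],
])

```text
t: 9.17
tool_pos: [0.3842, 0.0157, -0.0139]
tool_rot: [-0.816, 1.411, 0.812]
contact_force: [-0.2, 0.5, 0.6]
opening: 0.0854
```

```bash
python3 - <<'E'
from h import *
go(.47,-.23,.15,75)
E
```

```text
now [ 0.3842  0.0157 -0.0139] jaw yaw 59.9 q1,q6 [-0.15 -1.2 ] t 9.17 open 0.0854 F [-0.2  0.5  0.6]
 shift [-16.35 -19.79 -16.95] turn [-1.508e+01  1.000e-02  1.700e-01] | alt turn [164.9   0.3  -0. ]
```

>>> step_arm([
  [[-4, 0, 0], [0, 0, 0], 1],
  [[-8, 0, 0], [0, 0, 0], 1],
  [[-12, -1, -1], [-3, 0, 0], 1],
  [[-15, -3, -3], [-7, 0, 0], 1],
  [[-17, -6, -6], [-11, 0, 0], 1],
  [[-18, -9, -9], [-15, 0, 0], 1],
  [[-18, -12, -12], [-15, 0, 0], 1],
  [[-18, -15, -15], [-15, 0, 0], 1],
  [[-18, -18, -18], [-15, 0, 0], 1],
  [[-18, -21, -21], [-15, 0, 0], 1],
])

```text
t: 10.0
tool_pos: [0.4578, -0.2636, 0.1669]
tool_rot: [-1.015, 1.32, 1.01]
contact_force: [0.7, 0.1, 0.3]
opening: 0.0856
```

```bash
python3 - <<'E'
from h import *
np.set_printoptions(precision=4,suppress=True)
W=cams.get_image('wrist'); cv2.imwrite('pics/w7.png',W['pixels'])
S=cams.get_image('side');T=cams.get_image('top')
for c,im in(('wrist',W),('side',S),('top',T)):
  for t,z in [('tender_centre',.051),('tender_eye',.0335),('block_centre',.015)]:
    for d in finder.tip_of(c,t): print(c,t,np.round(d['at'],1),round(d['conf'],2),at_z(im,d['at'],z))
go(.49,-.335,.03,75)
a=np.hstack([W['pixels'],cv2.resize(T['pixels'][200:305,270:410],(560,420),interpolation=cv2.INTER_CUBIC)]); cv2.imwrite('pics/c7.png',cv2.resize(a,(800,300)))
E
```

```text
wrist tender_centre [192.6 267.1] 0.71 [ 0.5058 -0.3467  0.051 ]
wrist tender_eye [197.6 164.4] 0.92 [ 0.4242 -0.3178  0.0335]
wrist block_centre [283.4  42. ] 0.9 [ 0.3508 -0.2244  0.015 ]
side tender_centre [290.3 153.1] 0.79 [ 0.4997 -0.3269  0.051 ]
side tender_centre [303.5 128.6] 0.72 [ 0.4575 -0.4984  0.051 ]
side tender_eye [285.8 122.8] 0.94 [ 0.5277 -0.5651  0.0335]
side tender_eye [314.  157.9] 0.59 [ 0.4156 -0.332   0.0335]
side tender_eye [313.2 291.5] 0.42 [0.4152 0.2537 0.0335]
side block_centre [332.8 184.8] 0.79 [ 0.3513 -0.208   0.015 ]
side block_centre [325.8 230.1] 0.64 [0.3781 0.0116 0.015 ]
side block_centre [338.6 212.6] 0.61 [ 0.3375 -0.07    0.015 ]
side block_centre [313.5 161.8] 0.32 [ 0.4159 -0.3346  0.015 ]
top tender_centre [457.3 247.3] 0.85 [ 0.4534 -0.5058  0.051 ]
top tender_eye [470.8 221.7] 0.94 [ 0.5312 -0.5568  0.0335]
top tender_eye [147.4 252.9] 0.72 [0.417  0.3762 0.0335]
top tender_eye [389.7 256.4] 0.62 [ 0.4241 -0.3164  0.0335]
top block_centre [309.2 285.6] 0.9 [ 0.336  -0.0873  0.015 ]
top block_centre [350.8 285.7] 0.66 [ 0.3385 -0.2072  0.015 ]
top block_centre [272.2 268.6] 0.63 [0.3819 0.0203 0.015 ]
top block_centre [327.  151.9] 0.41 [ 0.7377 -0.1359  0.015 ]
now [ 0.4576 -0.2605  0.1669] jaw yaw 75.0 q1,q6 [-0.66 -1.97] t 10.6 open 0.0852 F [-0.1 -0.4 -0.3]
 shift [13.71 -5.01 -6.35] turn [-0.01 -0.03  0.21] | alt turn [180.    0.3   0. ]
```

View pics/c7.png

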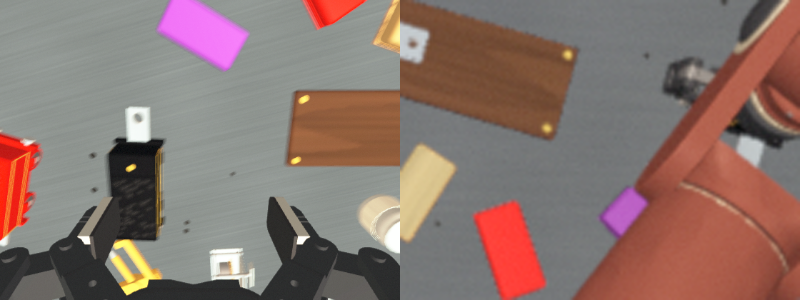

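```bash
python3 - <<'E'
from h import *
W=cams.get_image('wrist')
e=at_z(W,(194.6,165),.0335); f=at_z(W,(191,205),.073); b=at_z(W,(191,334),.073)
print(e,f,b,np.linalg.norm(f-b)); d=(f-b)[:2]; y=np.degrees(np.arctan2(d[1],d[0])); u=d/np.linalg.norm(d); print('yaw',y,'centre from eye',e[:2]-.087*u,'mid',(f+b)[:2]/2)
d2=e[:2]-(f+b)[:2]/2; print(np.degrees(np.arctan2(d2[1],d2[0])),np.linalg.norm(d2))
for d in finder.regions_of('wrist','tender_centre'):
    if abs(d['at'][0]-190)<30:
        p=np.argwhere(d['region'])[:,::-1].astype(np.float32); print(cv2.minAreaRect(p),d['conf'])
go(.505,-.339,.13,75)
E
```

```text
[ 0.42391895 -0.31740705  0.0335    ] [ 0.44619647 -0.31953941  0.073     ] [ 0.55585684 -0.35737809  0.073     ] 0.11600501736722005
yaw 160.96283387314432 centre from eye [ 0.50616068 -0.34578484] mid [ 0.50102666 -0.33845875]
164.72944068934072 0.0799297946664713
((189.0, 242.5), (187.0, 80.0), 90.0) 0.33
now [ 0.4576 -0.2608  0.1668] jaw yaw 75.0 q1,q6 [-0.66 -1.97] t 10.7 open 0.0855 F [-0.8 -0.2 -0.2]
 shift [ 3.7  -6.59 -6.32] turn [-0.04 -0.02  0.2 ] | alt turn [180.    0.3   0. ]
```

>>> step_arm([
  [[0, -3, -3], [2, 0, 0], 1],
  [[1, -6, -5.5], [2, 0, 0], 1],
  [[3, -6.6, -6.5], [2, 0, 0], 1],
  [[6, -6.6, -6.5], [2, 0, 0], 1],
  [[9, -6.6, -6.5], [2, 0, 0], 1],
  [[12, -6.6, -6.5], [2, 0, 0], 1],
  [[14, -6.6, -6.5], [2, 0, 0], 1],
  [[15, -6.6, -6.5], [2, 0, 0], 1],
  [[15.6, -6.6, -6.5], [2, 0, 0], 1],
  [[15.6, -6.6, -6.5], [2, 0, 0], 1],
])

```text
t: 11.53
tool_pos: [0.5047, -0.3405, 0.0103]
tool_rot: [-0.989, 1.334, 0.986]
contact_force: [0.1, 0.3, -0.2]
opening: 0.0851
```

```bash
python3 - <<'E'
from h import *
W=cams.get_image('wrist')
S=cams.get_image('side')
a=np.hstack([W['pixels'],cv2.resize(S['pixels'][100:205,220:360],(560,420),interpolation=cv2.INTER_CUBIC)]); cv2.imwrite('pics/c8.png',cv2.resize(a,(800,300)))
go(.505,-.341,.01,73)
E
```

```text
now [ 0.506  -0.3417  0.0126] jaw yaw 73.0 q1,q6 [-0.72 -1.99] t 11.63 open 0.0856 F [ 0.2 -0.5 -0.5]
 shift [0.26 0.12 0.04] turn [-0.03 -0.08  0.33] | alt turn [1.8e+02 5.0e-01 1.0e-01]
```

View pics/c8.png

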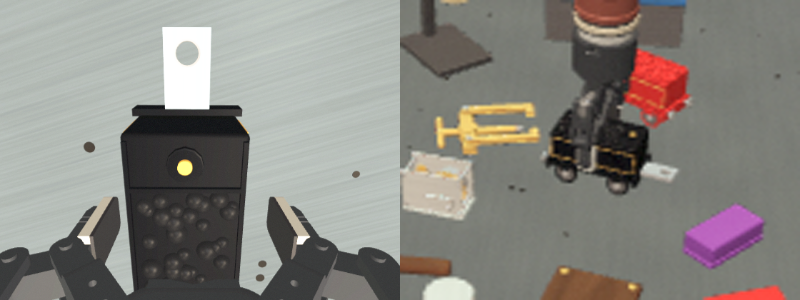

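The tender is squarely between the jaws, with its eye at (187,52) in the left half. Closing and lifting.

>>> step_arm([
  [[0, 0, 0], [0, 0, 0], 0],
  [[0, 0, 0], [0, 0, 0], 0],
  [[0, 0, 0], [0, 0, 0], 0],
  [[0, 0, 0], [0, 0, 0], 0],
  [[0, 0, 0], [0, 0, 0], 0],
  [[-1, 0, 0], [0, 0, 0], 0],
  [[-3, 0, 0], [0, 0, 0], 0],
  [[-5, 0, 0], [0, 0, 0], 0],
  [[-5, 0, 0], [0, 0, 0], 0],
  [[-5, 0, 0], [0, 0, 0], 0],
], grip_force=50)

```text
t: 12.47
tool_pos: [0.5063, -0.3418, 0.0636]
tool_rot: [-0.993, 1.332, 0.981]
contact_force: [-0.2, 0.3, -3.2]
opening: 0.0534
```

```bash
python3 - <<'E'
from h import *
W=cams.get_image('wrist'); o=ctrl.get_obs()
for d in finder.tip_of('wrist','tender_eye'): print(d['at'],d['conf'])
im=W['pixels']; g=cv2.cvtColor(im,cv2.COLOR_BGR2GRAY)
cv2.imwrite('pics/w9.png',im)
# bright bar and the hole in it
m=(g[0:150,200:330]>200).astype(np.uint8); n,l,st,c=cv2.connectedComponentsWithStats(m); i=1+st[1:,4].argmax(); b=(l==i).astype(np.uint8)
cs,h=cv2.findContours(b,cv2.RETR_CCOMP,cv2.CHAIN_APPROX_NONE)
for k,cc in enumerate(cs):
    if cv2.contourArea(cc)>60: print(h[0][k][3],cv2.contourArea(cc),cv2.fitEllipse(cc),cv2.minAreaRect(cc))
go(.514,-.066,.10,-15)
E
```

```text
[271.3, 69.9] 0.79
-1 7142.5 ((70.78813171386719, 84.12203979492188), (73.26262664794922, 137.40335083007812), 0.1803683638572693) ((70.5, 86.0), (112.0, 67.0), 90.0)
0 831.5 ((70.66630554199219, 65.92481231689453), (31.431116104125977, 33.80777359008789), 6.23429536819458) ((70.75, 65.75), (31.819805145263672, 32.52690887451172), 45.0)
now [ 0.5048 -0.3406  0.061 ] jaw yaw 73.0 q1,q6 [-0.72 -1.99] t 12.57 open 0.0534 F [-0.  -0.3 -3. ]
 shift [-3.93  7.14 26.53] turn [87.98  0.14  0.16] | alt turn [-92.   -0.2   0.1]
```

>>> step_arm([
  [[-3, 0, 0], [0, 0, 0], 0],
  [[-4, 1, 2], [7, 0, 0], 0],
  [[-4, 2, 5], [14, 0, 0], 0],
  [[-4, 3, 8], [21, 0, 0], 0],
  [[-4, 4, 11], [28, 0, 0], 0],
  [[-4, 5, 14], [35, 0, 0], 0],
  [[-4, 6, 17], [42, 0, 0], 0],
  [[-4, 6.5, 19.5], [49, 0, 0], 0],
  [[-4, 7, 21], [56, 0, 0], 0],
  [[-4, 7, 21.8], [63, 0, 0], 0],
])

```text
t: 13.4
tool_pos: [0.4996, -0.1087, 0.0983]
tool_rot: [-0.133, 1.568, 0.135]
contact_force: [-0.1, -0.3, -3.4]
opening: 0.0531
```

```bash
python3 - <<'E'
from h import *
go(.503,-.112,.085,-15)
E
```

```text
now [ 0.4996 -0.1087  0.0983] jaw yaw 9.8 q1,q6 [-0.36 -0.53] t 13.4 open 0.0531 F [-0.1 -0.3 -3.4]
 shift [ 1.33 -0.38  0.28] turn [24.75 -0.06 -0.07] | alt turn [-1.552e+02  1.000e-01 -1.000e-01]
```

>>> step_arm([
  [[0, 0, 0], [7, 0, 0], 0],
  [[0, 0, 0], [14, 0, 0], 0],
  [[0, -0.2, 0.2], [21, 0, 0], 0],
  [[0.5, -0.4, 0.3], [24.8, 0, 0], 0],
  [[1, -0.4, 0.3], [24.8, 0, 0], 0],
  [[1.3, -0.4, 0.3], [24.8, 0, 0], 0],
  [[1.3, -0.4, 0.3], [24.8, 0, 0], 0],
  [[1.3, -0.4, 0.3], [24.8, 0, 0], 0],
  [[1.3, -0.4, 0.3], [24.8, 0, 0], 0],
  [[1.3, -0.4, 0.3], [24.8, 0, 0], 0],
])

```text
t: 14.23
tool_pos: [0.5034, -0.1122, 0.0855]
tool_rot: [0.207, 1.562, -0.205]
contact_force: [0.2, 0.0, -3.4]
opening: 0.0535
```

```bash
python3 - <<'E'
from h import *
W=cams.get_image('wrist'); cv2.imwrite('pics/w10.png',W['pixels'])
T=cams.get_image('top'); cv2.imwrite('pics/t10.png',T['pixels'])
go(.503,-.112,.085,-15)
E
```

```text
now [ 0.5034 -0.1122  0.0856] jaw yaw -15.0 q1,q6 [-0.36 -0.1 ] t 14.33 open 0.0534 F [-0.1 -0.7 -2.3]
 shift [ 0.06  0.01 -0.05] turn [-0.03 -0.04 -0.05] | alt turn [ 1.8e+02 -1.0e-01  1.0e-01]
```

View pics/w10.png

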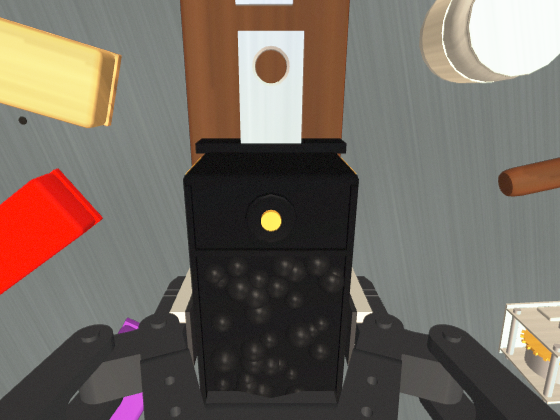

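The drawbar eye shows at (271,66). The end of the lug only just appears at the top, at about (264,2). I'll back off 4.5 cm so the lug's hole comes into view and measure it numerically. That makes 11 pictures viewed, so I'm working from numbers now.

>>> step_arm([
  [[0, -2, 0], [0, 0, 0], 0],
  [[0, -4, 0], [0, 0, 0], 0],
  [[0, -4.5, 0], [0, 0, 0], 0],
  [[0, -4.5, 0], [0, 0, 0], 0],
  [[0, -4.5, 0], [0, 0, 0], 0],
  [[0, -4.5, 0], [0, 0, 0], 0],
  [[0, -4.5, 0], [0, 0, 0], 0],
  [[0, -4.5, 0], [0, 0, 0], 0],
  [[0, -4.5, 0], [0, 0, 0], 0],
  [[0, -4.5, 0], [0, 0, 0], 0],
])

```text
t: 15.17
tool_pos: [0.4919, -0.1553, 0.0856]
tool_rot: [0.206, 1.562, -0.205]
contact_force: [0.3, -0.4, -2.5]
opening: 0.0535
```

```bash
cat >> h.py <<'E'
def holes(im,r0=0,r1=200,c0=180,c1=360,th=200,lo=40):
    g=cv2.cvtColor(im['pixels'],cv2.COLOR_BGR2GRAY)
    b=(g[r0:r1,c0:c1]>th).astype(np.uint8); out=[]
    cs,h=cv2.findContours(b,cv2.RETR_CCOMP,cv2.CHAIN_APPROX_NONE)
    for k,cc in enumerate(cs):
        if cv2.contourArea(cc)>lo:
            (x,y),s,a=cv2.fitEllipse(cc) if h[0][k][3]>=0 else cv2.minAreaRect(cc)
            out.append((x+c0,y+r0)); print('hole' if h[0][k][3]>=0 else 'bright',round(x+c0,1),round(y+r0,1),np.round(s,1),round(a,1),cv2.contourArea(cc), 'bbox',(np.array(cv2.boundingRect(cc))+[c0,r0,0,0]).tolist())
    return out
E
python3 - <<'E'
from h import *
W=cams.get_image('wrist');cv2.imwrite('pics/w11.png',W['pixels'])
holes(W)
for n in('engine_hole','tender_eye','engine_low'):
    for d in finder.tip_of('wrist',n): print(n,d['at'],d['conf'])
go(.503,-.112,.085,-15)
E
```

```text
bright 270.5 86.5 [111.  65.] 90.0 6898.0 bbox [238, 31, 66, 112]
hole 271.0 65.1 [33.7 36.5] 25.7 961.5 bbox [254, 48, 35, 36]
tender_eye [269.7, 68.1] 0.82
now [ 0.4918 -0.1556  0.0856] jaw yaw -15.0 q1,q6 [-0.45 -0.19] t 15.37 open 0.0531 F [ 0.4 -0.1 -2.9]
 shift [ 0.06  4.5  -0.05] turn [-0.03 -0.04 -0.05] | alt turn [ 1.8e+02 -1.0e-01  1.0e-01]
```

>>> step_arm([
  [[-3, 0, 0], [0, 0, 0], 0],
  [[-6, 1, 0], [0, 0, 0], 0],
  [[-6.4, 3.5, 0], [0, 0, 0], 0],
  [[-6.4, 6, 0], [0, 0, 0], 0],
  [[-6.4, 6.4, 0], [0, 0, 0], 0],
  [[-6.4, 6.4, 0], [0, 0, 0], 0],
  [[-6.4, 6.4, 0], [0, 0, 0], 0],
  [[-6.4, 6.4, 0], [0, 0, 0], 0],
  [[-6.4, 6.4, 0], [0, 0, 0], 0],
  [[-6.4, 6.4, 0], [0, 0, 0], 0],
])

```text
t: 16.2
tool_pos: [0.5081, -0.0945, 0.1493]
tool_rot: [0.207, 1.562, -0.206]
contact_force: [-0.5, -0.0, -2.3]
opening: 0.0536
```

```bash
python3 - <<'E'
from h import *
W=cams.get_image('wrist');cv2.imwrite('pics/w12.png',W['pixels'])
holes(W)
for n in('engine_hole','tender_eye','engine_low'):
    for d in finder.tip_of('wrist',n): print(n,d['at'],d['conf'])
go(.503,-.112,.085,-15)
o=ctrl.get_obs();r=rot(o['tool_rot']);p=o['tool_pos']
print('cam in tool',r.inv().apply(W['position']-p))
g=W['pixels'].mean(2).astype(int); print(g[0:40:4,232:312:4])
E
```

```text
bright 270.5 71.0 [142.  65.] 90.0 8284.5 bbox [238, 0, 66, 143]
hole 271.3 64.6 [34.5 38.1] 17.1 1024.5 bbox [254, 45, 36, 40]
hole 265.9 26.3 [12.4 15. ] 92.7 131.0 bbox [258, 19, 17, 13]
engine_hole [266.4, 31.1] 0.7
tender_eye [270.2, 68.5] 0.56
engine_low [265.6, 35.3] 0.78
now [ 0.5083 -0.0942  0.1496] jaw yaw -15.1 q1,q6 [-0.33 -0.07] t 16.4 open 0.0534 F [-0.3 -0.6 -3.1]
 shift [ 6.45 -1.86 -0.05] turn [-0.06 -0.05 -0.05] | alt turn [ 1.799e+02 -1.000e-01  1.000e-01]
cam in tool [-0.16288501  0.08030657  0.00096488]
[[ 88  92  88 238 239 240 241 239 238 238 240 237 239 238 218  85  86  82
   85  88]
 [ 91  92  92 239 239 239 242 238 238 237 241 236 239 238 180  84  85  84
   87  88]
 [ 88  92  89 238 240 241 242 239 238 237 240 237 239 237 181  86  84  85
   87  86]
 [ 89  93  90 238 240 240 241 238 238 238 240 238 239 237 181  85  84  84
   84  87]
 [ 90  91  89 239 240 240 240 238 238 237 240 238 239 238 179  82  83  82
   88  87]
 [ 88  92  90 238 241 240 241 238 193 208 240 237 238 237 180  83  84  84
   87  87]
 [ 90  90  90 238 241 239 240 188 225 226 197 238 239 238 152  86  83  84
   84  88]
 [ 87  91  90 239 240 240 228 179  86  88 190 237 238 237 147  84  82  86
   88  86]
 [ 87  91 233 235 240 233 232 237 235 236 235 236 236 233 230 233 233 235
  118  88]
 [ 88  92 233 235 239 233 233 237 234 236 235 236 235 234 230 234 233 234
  118  84]]
```

```bash
python3 - <<'E'
from h import *
W=cams.get_image('wrist');o=ctrl.get_obs();r=rot(o['tool_rot']);p=np.array(o['tool_pos'])
def plane(px,x):
    P,d=ray(W,px); a=r.inv().apply(P-p); b=r.inv().apply(d); return a+b*(x-a[0])/b[0]
eye=plane((271,64.8),-.022)
for px in [(266.3,27.3),(266.3,30)]:
    h=at_z(W,px,.054); hl=r.inv().apply(h-p); print('hole world',h,'tool',hl,'diff',hl-eye)
print('eye tool',eye, 'world',p+r.apply(eye),p)
T=cams.get_image('top');S=cams.get_image('side')
g=cv2.cvtColor(T['pixels'],cv2.COLOR_BGR2GRAY)
# lug direction: bright lug edges in wrist rows 0..28
G=W['pixels'].mean(2)
for row in (1,8,14): 
    c=np.where(G[row,225:320]>150)[0]+225; print(row,c.min(),c.max(),at_z(W,((c.min()+c.max())/2,row),.054))
# plinth edges, rows
E
```

```text
hole world [0.53692611 0.01981942 0.054     ] tool [ 0.09569114  0.11733226 -0.00193374] diff [ 0.11769114  0.02907658 -0.0029781 ]
hole world [0.53650754 0.01828745 0.054     ] tool [ 0.09568976  0.11574415 -0.00194024] diff [ 0.11768976  0.02748847 -0.0029846 ]
eye tool [-0.022       0.08825568  0.00104436] world [ 0.53230803 -0.00915434  0.17166357] [ 0.50837652 -0.09409008  0.14958734]
1 241 288 [0.53980723 0.0347058  0.054     ]
8 241 288 [0.53875619 0.03088262 0.054     ]
14 242 287 [0.53784618 0.0275724  0.054     ]
```

>>> step_arm([
  [[0, -1, -0.3], [0, 0, 0], 0],
  [[3, -1.2, -0.3], [0, 0, 0], 0],
  [[6, -1.2, -0.3], [0, 0, 0], 0],
  [[9, -1.2, -0.3], [0, 0, 0], 0],
  [[11, -1.2, -0.3], [0, 0, 0], 0],
  [[12, -1.2, -0.3], [0, 0, 0], 0],
  [[12.4, -1.2, -0.3], [0, 0, 0], 0],
  [[12.4, -1.2, -0.3], [0, 0, 0], 0],
  [[12.4, -1.2, -0.3], [0, 0, 0], 0],
  [[12.4, -1.2, -0.3], [0, 0, 0], 0],
])

```text
t: 17.38
tool_pos: [0.5032, -0.1053, 0.0267]
tool_rot: [0.206, 1.559, -0.206]
contact_force: [0.2, -0.5, -0.6]
opening: 0.0535
```

```bash
cat > m.py <<'E'
from h import *
u=np.array([np.cos(np.radians(74.8)),np.sin(np.radians(74.8)),0]);v=np.array([-u[1],u[0],0])
H=np.array([.5368,.0195,.054])
W=cams.get_image('wrist');o=ctrl.get_obs();r=rot(o['tool_rot']);p=np.array(o['tool_pos'])
hs=holes(W)
P,d=ray(W,(271,64.8)); a=r.inv().apply(P-p); b=r.inv().apply(d); e=p+r.apply(a+b*(-.022-a[0])/b[0])
print('eye world',e,'ahead to go',np.dot(H-e,u),'left',np.dot(H-e,v))
go(.5,0,.0245,-15.2)
E
python3 m.py
```

```text
bright 270.5 86.5 [111.  65.] 90.0 6833.0 bbox [238, 31, 66, 112]
hole 270.9 65.8 [33.5 36.4] 23.9 954.5 bbox [254, 48, 35, 37]
eye world [ 0.5271425  -0.02026007  0.04871512] ahead to go 0.040901218619359477 left 0.0011050190317700062
now [ 0.5032 -0.1053  0.0267] jaw yaw -15.0 q1,q6 [-0.35 -0.09] t 17.43 open 0.0537 F [0.3 0.7 0. ]
 shift [ 0.22 10.08 -3.04] turn [ 0.17  0.09 -0.02] | alt turn [-1.798e+02  0.000e+00  1.000e-01]
```

>>> step_arm([
  [[-0.1, 0, -0.1], [0, 0, 0], 0],
  [[-0.1, 0.5, -0.1], [0, 0, 0], 0],
  [[-0.1, 1, -0.1], [0, 0, 0], 0],
  [[-0.1, 1.5, -0.1], [0, 0, 0], 0],
  [[-0.1, 2, -0.1], [0, 0, 0], 0],
  [[-0.1, 2.5, -0.1], [0, 0, 0], 0],
  [[-0.1, 3, -0.1], [0, 0, 0], 0],
  [[-0.1, 3.5, -0.1], [0, 0, 0], 0],
  [[-0.1, 3.8, -0.1], [0, 0, 0], 0],
  [[-0.1, 3.8, -0.1], [0, 0, 0], 0],
])

```text
t: 18.27
tool_pos: [0.5123, -0.0677, 0.0277]
tool_rot: [0.205, 1.559, -0.205]
contact_force: [0.8, 0.1, -2.5]
opening: 0.0537
```

```bash
python3 - <<'E'
from h import *
W=cams.get_image('wrist');cv2.imwrite('pics/w13.png',W['pixels'])
holes(W,0,150)
for n in('engine_hole','tender_eye','engine_low'):
    for d in finder.tip_of('wrist',n): print(n,d['at'],d['conf'])
o=ctrl.get_obs();r=rot(o['tool_rot']);p=np.array(o['tool_pos'])
print('H proj',proj(W,np.array([.5368,.0195,.054])))
go(.5,0,.0245,-15.2)
cv2.imwrite('pics/c13.png',cv2.resize(W['pixels'][0:160,180:360],(720,640))[:600])
E
```

```text
bright 268.0 71.0 [142.  88.] 90.0 10908.5 bbox [224, 0, 89, 143]
hole 269.7 61.3 [29.5 36. ] 18.5 838.0 bbox [253, 43, 34, 37]
engine_hole [270.7, 61.5] 0.81
tender_eye [269.4, 68.2] 0.96
engine_low [268.3, 68.1] 0.91
H proj [271.46069194  57.39036876]
now [ 0.5121 -0.0685  0.0277] jaw yaw -15.0 q1,q6 [-0.28 -0.01] t 18.47 open 0.0536 F [ 0.1  1.1 -2.8]
 shift [ 0.32  6.3  -2.95] turn [ 0.16  0.09 -0.01] | alt turn [-1.798e+02  0.000e+00  1.000e-01]
```

View pics/c13.png

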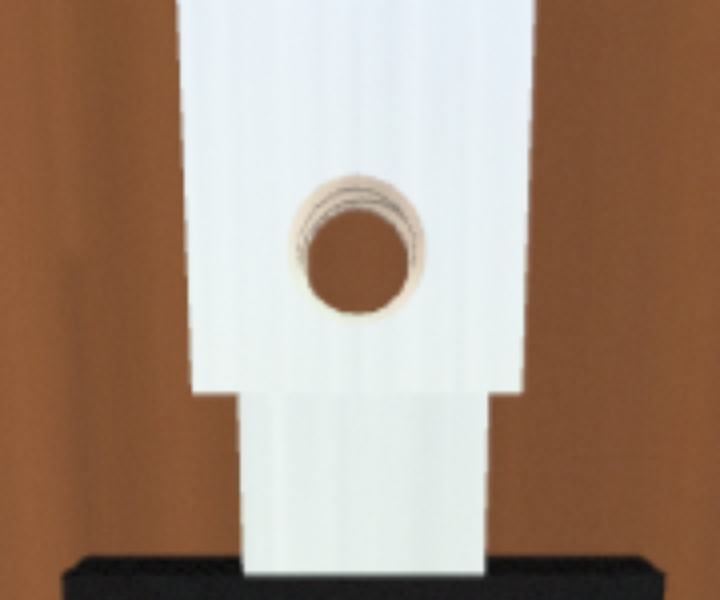

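The lug hole is clear right through and centred at (269.5,61.7) in the full picture. The drawbar lies between the lugs, about 1 mm short and 0.5 mm to the right. I'll nudge it, set it down and release.

>>> step_arm([
  [[0, 0.1, -0.05], [0, 0, 0], 0],
  [[0.1, 0.1, -0.05], [0, 0, 0], 0],
  [[0.15, 0.1, -0.05], [0, 0, 0], 0],
  [[0.15, 0.1, -0.05], [0, 0, 0], 0],
  [[0.15, 0.1, -0.05], [0, 0, 0], 0],
  [[0.15, 0.1, -0.05], [0, 0, 0], 0],
  [[0.15, 0.1, -0.05], [0, 0, 0], 0],
  [[0.15, 0.1, -0.05], [0, 0, 0], 0],
  [[0.15, 0.1, -0.05], [0, 0, 0], 0],
  [[0.15, 0.1, -0.05], [0, 0, 0], 0],
])

```text
t: 19.3
tool_pos: [0.5121, -0.0675, 0.0266]
tool_rot: [0.206, 1.559, -0.206]
contact_force: [-3.1, 0.4, 4.8]
opening: 0.0535
```

```bash
cat > e.py <<'E'
from h import *
W=cams.get_image('wrist');cv2.imwrite('pics/w14.png',W['pixels'])
o=ctrl.get_obs();r=rot(o['tool_rot']);p=np.array(o['tool_pos'])
print('VP',proj(W,p+r.apply((50,0,0))+0)); holes(W,0,150); go(.5,0,.0245,-15.2)
G=W['pixels'].mean(2)
for row in (70,85,94,110,125,135):
    c=np.where(G[row,200:340]>180)[0]+200; print(row,c.min(),c.max(),(c.min()+c.max())/2)
E
python3 e.py
```

```text
VP [270.73273715  87.60545834]
bright 269.0 71.0 [142.  88.] 90.0 10996.0 bbox [225, 0, 89, 143]
hole 270.1 61.3 [30.4 35.8] 12.6 860.5 bbox [254, 43, 33, 37]
now [ 0.5121 -0.0674  0.0266] jaw yaw -15.0 q1,q6 [-0.28 -0.01] t 19.35 open 0.0535 F [-2.1  1.   5.2]
 shift [ 0.21  6.2  -2.92] turn [ 0.16  0.11 -0.01] | alt turn [-179.8    0.     0.2]
70 227 311 269.0
85 228 311 269.5
94 228 310 269.0
110 240 301 270.5
125 240 300 270.0
135 241 300 270.5
```

```bash
python3 - <<'E'
from h import *
W=cams.get_image('wrist');o=ctrl.get_obs();r=rot(o['tool_rot']);p=np.array(o['tool_pos'])
print(r.as_matrix().round(4)); A=rot(W['attitude']); print(A.as_matrix().round(4)); print(r.inv().apply(W['position']-p))
print((r.inv()*A).as_matrix().round(4), W['position'])
print(proj(W,np.array(W['position'])+[0,0,-1]),proj(W,np.array(W['position'])+r.apply([1,0,0])))
for z in (.054,.0455): print(z,at_z(W,(270,61.5),z),at_z(W,(270.9,65.5),z))
E
```

```text
[[ 1.800e-03  2.595e-01  9.657e-01]
 [-3.000e-04  9.657e-01 -2.595e-01]
 [-1.000e+00  2.000e-04  1.800e-03]]
[[ 0.9657  0.2469  0.0804]
 [-0.2597  0.9165  0.3042]
 [ 0.0015 -0.3147  0.9492]]
[-0.1631433   0.08068809  0.00093469]
[[ 4.000e-04  3.148e-01 -9.491e-01]
 [-2.000e-04  9.491e-01  3.148e-01]
 [ 1.000e+00  0.000e+00  4.000e-04]] [0.53362416 0.01028016 0.18980235]
[270.03810596  87.0478658 ] [270.74050451  86.97703028]
0.054 [0.53581895 0.0184772  0.054     ] [0.53578444 0.01713481 0.054     ]
0.0455 [0.53595633 0.01899027 0.0455    ] [0.53591966 0.01756385 0.0455    ]
```

Eye and hole agree to within 1 mm. Releasing and rising.

>>> step_arm([
  [[0, 0, 0], [0, 0, 0], 1],
  [[0, 0, 0], [0, 0, 0], 1],
  [[0, 0, 0], [0, 0, 0], 1],
  [[0, 0, 0], [0, 0, 0], 1],
  [[-2, 0, 0], [0, 0, 0], 1],
  [[-5, 0, 0], [0, 0, 0], 1],
  [[-9, 0, 0], [0, 0, 0], 1],
  [[-12, 0, 0], [0, 0, 0], 1],
  [[-12, 0, 0], [0, 0, 0], 1],
  [[-12, 0, 0], [0, 0, 0], 1],
])

```text
t: 20.23
tool_pos: [0.5136, -0.0679, 0.1493]
tool_rot: [0.205, 1.553, -0.207]
contact_force: [0.2, 0.5, -1.7]
opening: 0.0852
```

```bash
python3 - <<'E'
from h import *
W=cams.get_image('wrist');cv2.imwrite('pics/w15.png',W['pixels'])
for h in holes(W,0,200): print(at_z(W,h,.054))
for n,z in(('engine_hole',.054),('tender_eye',.043),('engine_low',.032),('tender_centre',.063)):
    for d in finder.tip_of('wrist',n): print(n,d['at'],d['conf'],at_z(W,d['at'],z))
S=cams.get_image('side');T=cams.get_image('top')
for c,im in(('side',S),('top',T)):
    for n,z in(('pin_handle',.064),('pin_flange',.044),('drift_top',.08),('square_head',.055)):
        for d in finder.tip_of(c,n)[:2]: print(c,n,np.round(d['at'],1),round(d['conf'],2),at_z(im,d['at'],z))
go(.42,.22,.17,-2)
E
```

```text
bright 266.5 150.5 [8.5 8.5] 45.0 55.0 bbox [263, 146, 9, 10]
bright 265.5 74.5 [85. 45.] 90.0 3434.5 bbox [243, 32, 46, 86]
hole 266.2 73.7 [16.5 18.7] 10.1 240.5 bbox [258, 64, 18, 20]
[ 0.52201012 -0.03143301  0.054     ]
[0.53484646 0.01819161 0.054     ]
[0.53545838 0.01852367 0.054     ]
engine_hole [265.9, 73.9] 0.85 [0.53520647 0.0184876  0.054     ]
engine_low [267.3, 77.2] 0.87 [0.53567641 0.01675068 0.032     ]
tender_centre [266.8, 205.0] 0.88 [ 0.51219581 -0.06837085  0.063     ]
side pin_handle [310.7 290.3] 0.5 [0.42352986 0.27470709 0.064     ]
side pin_flange [313.  293.6] 0.41 [0.41645054 0.26841487 0.044     ]
side drift_top [313.3 302.3] 0.51 [0.41836814 0.32104902 0.08      ]
side square_head [322.7 230.6] 0.68 [0.39154669 0.05642851 0.055     ]
side square_head [311.  324.5] 0.48 [0.42127047 0.36355368 0.055     ]
top pin_handle [180.7 249.5] 0.6 [0.42668326 0.27529614 0.064     ]
top pin_handle [275.3 214.1] 0.4 [0.53345374 0.01520824 0.064     ]
top pin_flange [233.6 252.2] 0.51 [0.42429187 0.1304491  0.044     ]
top pin_flange [183.5 256.2] 0.42 [0.40954856 0.27093919 0.044     ]
top drift_top [274. 215.] 0.59 [0.52809295 0.0185697  0.08      ]
top drift_top [161.7 251. ] 0.39 [0.42006507 0.32297692 0.08      ]
top square_head [148.3 254.6] 0.37 [0.4109255  0.36651217 0.055     ]
now [ 0.5119 -0.0674  0.1467] jaw yaw -15.0 q1,q6 [-0.28 -0.01] t 20.98 open 0.0854 F [-0.5 -0.   0.1]
 shift [ -2.36  25.37 -16.33] turn [-13.04   0.11   0.  ] | alt turn [167.    0.   -0.2]
```

>>> step_arm([
  [[-3, 0, -1], [0, 0, 0], 1],
  [[-3.4, 3, -3], [-5, 0, 0], 1],
  [[-3.4, 6, -5], [-10, 0, 0], 1],
  [[-3.4, 9, -7], [-14, 0, 0], 1],
  [[-3.4, 12, -9], [-14, 0, 0], 1],
  [[-3.4, 15, -11], [-14, 0, 0], 1],
  [[-3.4, 18, -13], [-14, 0, 0], 1],
  [[-3.4, 21, -14.5], [-14, 0, 0], 1],
  [[-3.4, 23.4, -15.8], [-14, 0, 0], 1],
  [[-3.4, 23.4, -15.8], [-14, 0, 0], 1],
])

```text
t: 21.82
tool_pos: [0.4186, 0.2033, 0.1807]
tool_rot: [0.011, 1.569, -0.009]
contact_force: [-0.2, -0.8, -0.3]
opening: 0.0853
```

```bash
python3 - <<'E'
from h import *
W=cams.get_image('wrist');cv2.imwrite('pics/w16.png',W['pixels'])
for n,z in(('pin_handle',.064),('pin_flange',.044),('drift_top',.08),('square_head',.055),('stand',.0)):
    for d in finder.tip_of('wrist',n): print(n,np.round(d['at'],1),round(d['conf'],2),at_z(W,d['at'],z))
go(.42,.275,.1,-1)
E
```

```text
pin_handle [270.1  95.2] 0.65 [0.42021545 0.27815193 0.064     ]
pin_flange [270.   99.1] 0.81 [0.42009632 0.27480275 0.044     ]
drift_top [270.6  25.7] 0.58 [0.42113705 0.32235288 0.08      ]
stand [271.3  45. ] 0.84 [0.42183227 0.31888032 0.        ]
now [0.4203 0.1987 0.1804] jaw yaw -1.1 q1,q6 [0.28 0.3 ] t 22.12 open 0.0853 F [-0.7 -0.9  0.2]
 shift [ 8.03  7.63 -0.2 ] turn [-0.14  0.11  0.03] | alt turn [179.9   0.   -0.2]
```

View pics/w16.png

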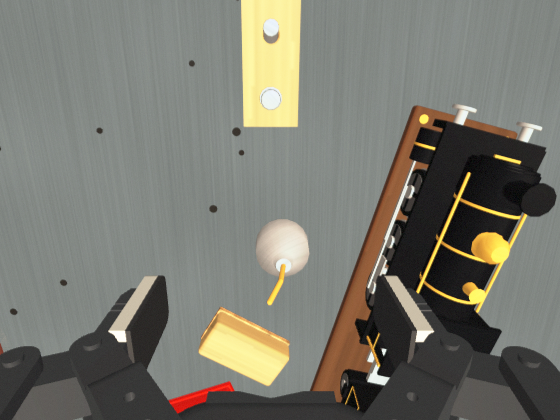

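The wrist view shows the coupling pin from above, a disc with flange at (271,100), with the taller drift beyond it at (271,28). The oil can at (282,248) is well clear. Moving over the pin and down.

>>> step_arm([
  [[0, 4, 0], [0, 0, 0], 1],
  [[0, 7, -0.1], [0, 0, 0], 1],
  [[1, 7.7, -0.1], [0, 0, 0], 1],
  [[4, 7.7, -0.1], [0, 0, 0], 1],
  [[7, 7.7, -0.1], [0, 0, 0], 1],
  [[10, 7.7, -0.1], [0, 0, 0], 1],
  [[12.5, 7.7, -0.1], [0, 0, 0], 1],
  [[13.8, 7.7, -0.1], [0, 0, 0], 1],
  [[14.5, 7.7, -0.1], [0, 0, 0], 1],
  [[14.5, 7.7, -0.1], [0, 0, 0], 1],
])

```text
t: 22.95
tool_pos: [0.42, 0.2739, 0.0331]
tool_rot: [0.015, 1.573, -0.019]
contact_force: [0.6, -0.1, 0.3]
opening: 0.0853
```

```bash
python3 - <<'E'
from h import *
W=cams.get_image('wrist');S=cams.get_image('side')
a=np.hstack([W['pixels'],cv2.resize(S['pixels'][240:360,240:400],(560,420),interpolation=cv2.INTER_CUBIC)]); cv2.imwrite('pics/c17.png',cv2.resize(a,(800,300)))
go(.4205,.276,.035,-1)
E
```

```text
now [0.4219 0.2752 0.036 ] jaw yaw -1.2 q1,q6 [0.43 0.45] t 23.05 open 0.0856 F [-0.4  0.1  1. ]
 shift [ 0.1   0.07 -0.14] turn [-0.19  0.16  0.01] | alt turn [179.8   0.   -0.3]
```

View pics/c17.png

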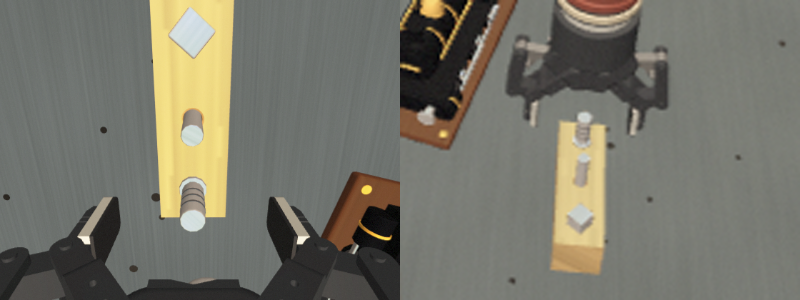

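The grooved handle and flange are confirmed between the jaws at (192,205). The drift (192,128) and square head (192,33) stay clear. Closing gently, then lifting.

>>> step_arm([
  [[0, 0, 0], [0, 0, 0], 0],
  [[0, 0, 0], [0, 0, 0], 0],
  [[0, 0, 0], [0, 0, 0], 0],
  [[0, 0, 0], [0, 0, 0], 0],
  [[0, 0, 0], [0, 0, 0], 0],
  [[0, 0, 0], [0, 0, 0], 0],
  [[0, 0, 0], [0, 0, 0], 0],
  [[0, 0, 0], [0, 0, 0], 0],
  [[0, 0, 0], [0, 0, 0], 0],
  [[0, 0, 0], [0, 0, 0], 0],
], grip_force=40)

```text
t: 23.88
tool_pos: [0.4219, 0.2754, 0.0363]
tool_rot: [0.016, 1.568, -0.016]
contact_force: [-2.2, 0.1, 4.4]
opening: 0.0122
```

>>> step_arm([
  [[-1, 0, 0], [0, 0, 0], 0],
  [[-2, 0, 0], [0, 0, 0], 0],
  [[-4, 0, 0], [0, 0, 0], 0],
  [[-7, 0, 0], [0, 0, 0], 0],
  [[-10, 0, 0], [0, 0, 0], 0],
  [[-13, 0, 0], [0, 0, 0], 0],
  [[-14.5, 0, 0], [0, 0, 0], 0],
  [[-14.5, 0, 0], [0, 0, 0], 0],
  [[-14.5, 0, 0], [0, 0, 0], 0],
  [[-14.5, 0, 0], [0, 0, 0], 0],
])

```text
t: 24.72
tool_pos: [0.4208, 0.275, 0.18]
tool_rot: [0.016, 1.57, -0.017]
contact_force: [-0.2, 0.6, -1.4]
opening: 0.0123
```

```bash
python3 - <<'E'
from h import *
W=cams.get_image('wrist');S=cams.get_image('side');cv2.imwrite('pics/w18.png',W['pixels'])
for c,im in(('wrist',W),('side',S)):
    for n in('pin_handle','pin_flange','pin_tip'):
        for d in finder.tip_of(c,n)[:2]: print(c,n,np.round(d['at'],1),round(d['conf'],2))
a=np.hstack([cv2.resize(W['pixels'][200:350,170:370],(560,420)),cv2.resize(S['pixels'][180:300,240:400],(560,420),interpolation=cv2.INTER_CUBIC)]); cv2.imwrite('pics/c18.png',cv2.resize(a,(800,300)))
o=ctrl.get_obs();r=rot(o['tool_rot']);p=np.array(o['tool_pos'])
for x in (-.05,-.04,-.03,-.02,-.01,0,.01,.02): print(x,proj(W,p+r.apply((x,0,0))).round(1),proj(S,p+r.apply((x,0,0))).round(1))
go(.5358,.0185,.18,-15.2)
E
```

```text
wrist pin_handle [267.6 281.2] 0.76
wrist pin_flange [268.6 262.4] 0.74
wrist pin_tip [269. 236.] 0.69
side pin_handle [319.9 249.8] 0.56
side pin_handle [281.4 210.7] 0.54
side pin_flange [320.2 256.7] 0.54
side pin_flange [208.4 190.1] 0.51
side pin_tip [313.6 262.7] 0.58
-0.05 [269.6 317.9] [317.9 241.7]
-0.04 [269.7 302.4] [317.4 244.9]
-0.03 [269.7 288.9] [317.  248.1]
-0.02 [269.8 276.9] [316.6 251.3]
-0.01 [269.9 266.3] [316.2 254.4]
0 [269.9 256.8] [315.8 257.5]
0.01 [270.  248.3] [315.4 260.5]
0.02 [270.  240.6] [315.  263.5]
now [0.4212 0.2753 0.1807] jaw yaw -1.2 q1,q6 [0.43 0.45] t 25.12 open 0.0125 F [ 0.8 -0.  -0.2]
 shift [  0.1  -25.44  11.99] turn [14.01  0.1   0.02] | alt turn [-1.66e+02 -0.00e+00  1.00e-01]
```

View pics/c18.png

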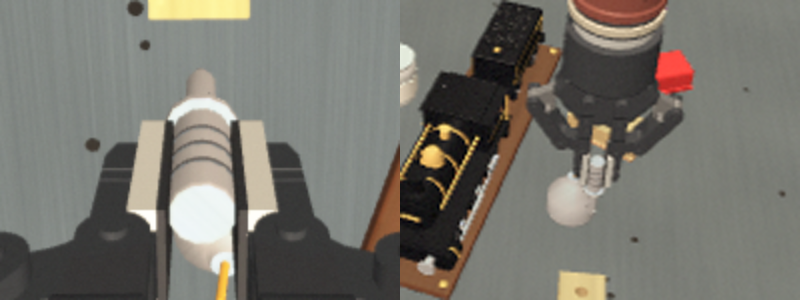

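>>> step_arm([
  [[0, -3.5, 1.5], [3, 0, 0], 0],
  [[0, -7, 3], [7, 0, 0], 0],
  [[0, -10.5, 5], [11, 0, 0], 0],
  [[0, -14, 6.5], [14, 0, 0], 0],
  [[0, -17.5, 8], [14, 0, 0], 0],
  [[0, -21, 10], [14, 0, 0], 0],
  [[0, -24, 11.5], [14, 0, 0], 0],
  [[0, -25.4, 12], [14, 0, 0], 0],
  [[0, -25.4, 12], [14, 0, 0], 0],
  [[0, -25.4, 12], [14, 0, 0], 0],
])

```text
t: 25.95
tool_pos: [0.5359, 0.0184, 0.1807]
tool_rot: [0.21, 1.56, -0.209]
contact_force: [-1.0, 0.8, -1.6]
opening: 0.0126
```

>>> step_arm([
  [[2, 0, 0], [0, 0, 0], 0],
  [[4, 0, 0], [0, 0, 0], 0],
  [[6, 0, 0], [0, 0, 0], 0],
  [[7, 0, 0], [0, 0, 0], 0],
  [[7, 0, 0], [0, 0, 0], 0],
  [[7, 0, 0], [0, 0, 0], 0],
  [[7, 0, 0], [0, 0, 0], 0],
  [[7, 0, 0], [0, 0, 0], 0],
  [[7, 0, 0], [0, 0, 0], 0],
  [[7, 0, 0], [0, 0, 0], 0],
])

```text
t: 26.78
tool_pos: [0.5367, 0.0183, 0.1118]
tool_rot: [0.209, 1.558, -0.209]
contact_force: [-0.1, -0.5, -0.9]
opening: 0.0126
```

```bash
cat > f.py <<'E'
from h import *
import sys
W=cams.get_image('wrist');S=cams.get_image('side');T=cams.get_image('top');n=sys.argv[1]
o=ctrl.get_obs();r=rot(o['tool_rot']);p=np.array(o['tool_pos'])
for c,im in(('wrist',W),('top',T)):
    for k,z in(('engine_hole',.054),('pin_tip',p[2]-.024)):
        for d in finder.tip_of(c,k)[:2]: print(c,k,np.round(d['at'],1),round(d['conf'],2),at_z(im,d['at'],z))
print('pred tip',proj(W,p+r.apply((.024,0.0005,.0003))),'H',proj(W,np.array([.5358,.0185,.054])))
h=proj(S,np.array([.5358,.0185,.06])).astype(int)
a=cv2.resize(W['pixels'][170:320,200:350],(600,600),interpolation=cv2.INTER_CUBIC); cv2.imwrite(f'pics/c{n}.png',a)
go(.5358,.0185,.11,-15.2)
E
python3 f.py 19
```

```text
wrist engine_hole [267.  218.2] 0.74 [0.53524826 0.0181554  0.054     ]
wrist pin_tip [270.7 235.8] 0.91 [0.53791059 0.01906323 0.08708927]
wrist pin_tip [270.6 264.5] 0.49 [0.53310494 0.00171086 0.08708927]
top engine_hole [273.3 211.8] 0.8 [0.54167155 0.02123472 0.054     ]
top engine_hole [304.1 221. ] 0.6 [ 0.51735851 -0.06736825  0.054     ]
top pin_tip [291.6 177.1] 0.36 [ 0.63665288 -0.02810846  0.08708927]
pred tip [268.74820878 236.90930449] H [267.67453235 217.51086703]
now [0.536  0.0183 0.1107] jaw yaw -15.3 q1,q6 [-0.1   0.16] t 27.13 open 0.0125 F [-0.4  0.1 -0.2]
 shift [ 0.07  0.01 -0.02] turn [-0.1   0.05 -0.01] | alt turn [ 1.799e+02 -0.000e+00 -1.000e-01]
```

View pics/c19.png

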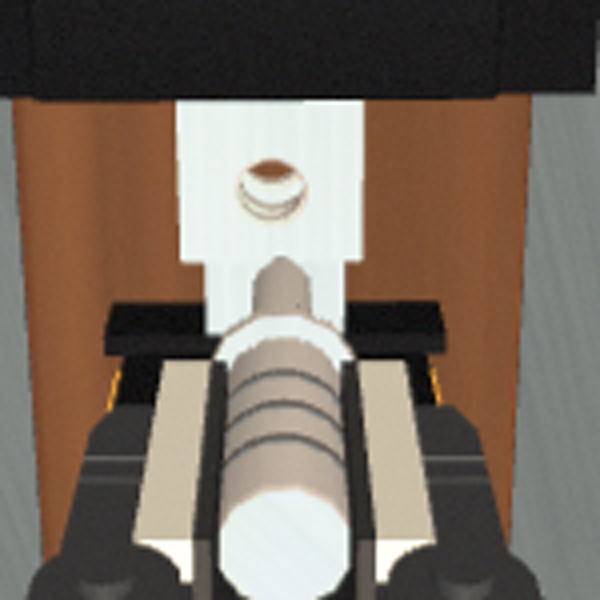

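The hole is centred at (267.75,217.5), as predicted. The tip at (270.3,236) is about 1.7 mm too far right at its height. I'll correct that, go down to 8 mm above the lug and remeasure.

>>> step_arm([
  [[0, 0, -0.15], [0, 0, 0], 0],
  [[1, -0.05, -0.15], [0, 0, 0], 0],
  [[2, -0.05, -0.15], [0, 0, 0], 0],
  [[2.4, -0.05, -0.15], [0, 0, 0], 0],
  [[2.4, -0.05, -0.15], [0, 0, 0], 0],
  [[2.4, -0.05, -0.15], [0, 0, 0], 0],
  [[2.4, -0.05, -0.15], [0, 0, 0], 0],
  [[2.4, -0.05, -0.15], [0, 0, 0], 0],
  [[2.4, -0.05, -0.15], [0, 0, 0], 0],
  [[2.4, -0.05, -0.15], [0, 0, 0], 0],
])

```text
t: 27.97
tool_pos: [0.5347, 0.0182, 0.0872]
tool_rot: [0.21, 1.559, -0.209]
contact_force: [0.5, -0.2, -1.2]
opening: 0.0124
```

```bash
python3 f.py 20
```

```text
wrist engine_hole [270.6 228.5] 0.78 [0.5361775  0.01999265 0.054     ]
wrist pin_tip [272.7 238.4] 0.58 [0.53666832 0.01734264 0.06293351]
top engine_hole [274.9 213.1] 0.57 [0.53802023 0.0165548  0.054     ]
top engine_hole [162.  249.1] 0.53 [0.42727834 0.32990053 0.054     ]
top pin_tip [302.2 222.7] 0.62 [ 0.51097262 -0.06153963  0.06293351]
pred tip [269.27286168 237.11940463] H [270.65096065 230.94166924]
now [0.5344 0.0182 0.0867] jaw yaw -15.3 q1,q6 [-0.11  0.16] t 28.32 open 0.0126 F [-0.2  0.2 -0.7]
 shift [-2.33  0.06  0.13] turn [-0.1   0.05 -0.01] | alt turn [ 1.799e+02 -0.000e+00 -1.000e-01]
```

View pics/c20.png

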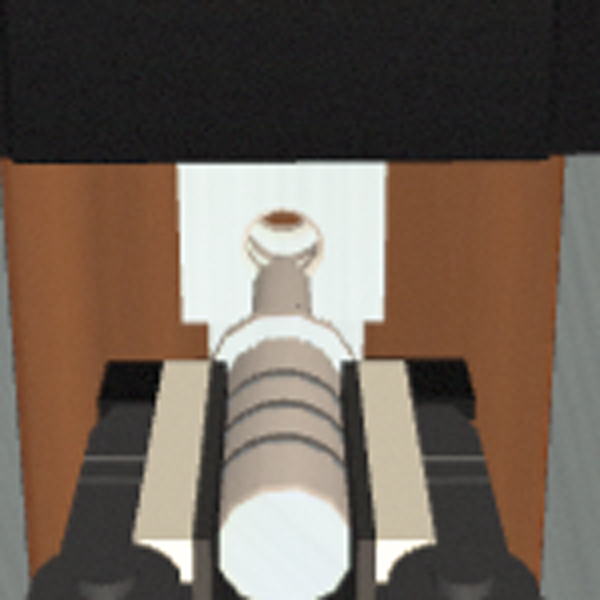

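Laterally the tip (270.4) and the hole (270.75) agree. It is about 0.5 mm short forward, so I'm nudging and inserting slowly.

>>> step_arm([
  [[0, 0.05, 0], [0, 0, 0], 0],
  [[0.3, 0.05, 0], [0, 0, 0], 0],
  [[0.6, 0.05, 0], [0, 0, 0], 0],
  [[0.9, 0.05, 0], [0, 0, 0], 0],
  [[1.2, 0.05, 0], [0, 0, 0], 0],
  [[1.5, 0.05, 0], [0, 0, 0], 0],
  [[1.8, 0.05, 0], [0, 0, 0], 0],
  [[2, 0.05, 0], [0, 0, 0], 0],
  [[2, 0.05, 0], [0, 0, 0], 0],
  [[2, 0.05, 0], [0, 0, 0], 0],
])

```text
t: 29.15
tool_pos: [0.5345, 0.0187, 0.0665]
tool_rot: [0.21, 1.56, -0.209]
contact_force: [-0.8, 0.3, -1.1]
opening: 0.0122
```

```bash
python3 -c "
from h import *
go(.5358,.0185,.046,-15.2)"
```

```text
now [0.5345 0.0187 0.0665] jaw yaw -15.3 q1,q6 [-0.1   0.16] t 29.15 open 0.0122 F [-0.8  0.3 -1.1]
 shift [2.05 0.01 0.14] turn [-0.1   0.03 -0.01] | alt turn [179.9  -0.   -0. ]
```

No resistance, so the tip is in the upper lug and the drawbar. Going on in small steps.

>>> step_arm([
  [[0.3, 0, 0], [0, 0, 0], 0],
  [[0.6, 0, 0], [0, 0, 0], 0],
  [[0.9, 0, 0], [0, 0, 0], 0],
  [[1.2, 0, 0], [0, 0, 0], 0],
  [[1.4, 0, 0], [0, 0, 0], 0],
  [[1.6, 0, 0], [0, 0, 0], 0],
  [[1.7, 0, 0], [0, 0, 0], 0],
  [[1.8, 0, 0], [0, 0, 0], 0],
  [[1.8, 0, 0], [0, 0, 0], 0],
  [[1.8, 0, 0], [0, 0, 0], 0],
])

```text
t: 29.98
tool_pos: [0.5345, 0.0187, 0.0486]
tool_rot: [0.21, 1.56, -0.209]
contact_force: [0.4, -0.5, -0.3]
opening: 0.0125
```

```bash
python3 f.py 21
```

```text
wrist engine_hole [274.  261.6] 0.6 [0.5370402  0.01830549 0.054     ]
top engine_hole [273.7 209.6] 0.92 [0.54809593 0.02027331 0.054     ]
pred tip [269.70603978 237.23400491] H [271.42876073 261.85979491]
now [0.5345 0.0187 0.0486] jaw yaw -15.3 q1,q6 [-0.1   0.16] t 30.33 open 0.0123 F [ 0.7  0.7 -0.6]
 shift [-6.14  0.01  0.13] turn [-0.1   0.04 -0.01] | alt turn [ 1.799e+02 -0.000e+00 -1.000e-01]
```

View pics/c21.png

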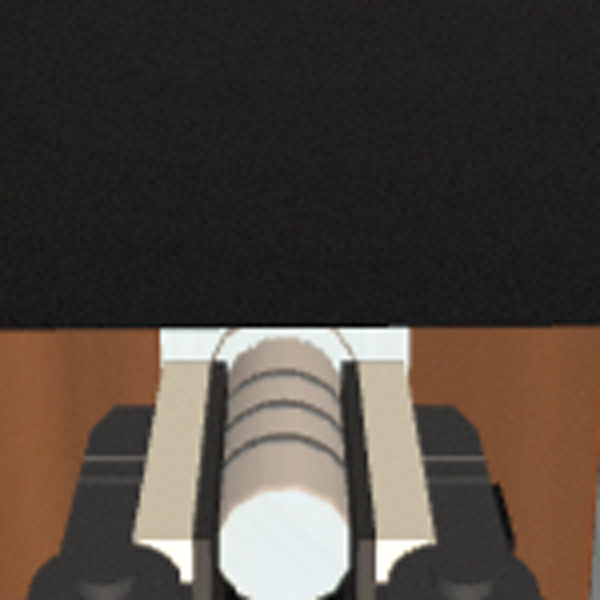

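The pin is down through the holes with its flange just above the lug, and there's no side load. Pressing down the last 2–3 mm.

>>> step_arm([
  [[0.05, 0, 0], [0, 0, 0], 0],
  [[0.1, 0, 0], [0, 0, 0], 0],
  [[0.15, 0, 0], [0, 0, 0], 0],
  [[0.2, 0, 0], [0, 0, 0], 0],
  [[0.25, 0, 0], [0, 0, 0], 0],
  [[0.25, 0, 0], [0, 0, 0], 0],
  [[0.25, 0, 0], [0, 0, 0], 0],
  [[0.25, 0, 0], [0, 0, 0], 0],
  [[0.25, 0, 0], [0, 0, 0], 0],
  [[0.25, 0, 0], [0, 0, 0], 0],
])

```text
t: 31.17
tool_pos: [0.5346, 0.0188, 0.0463]
tool_rot: [0.21, 1.56, -0.209]
contact_force: [-2.4, 0.5, 3.3]
opening: 0.0125
```

Contact is about 3.5 N upward, so the flange is seated. Opening and rising.

>>> step_arm([
  [[0, 0, 0], [0, 0, 0], 0.5],
  [[0, 0, 0], [0, 0, 0], 0.5],
  [[0, 0, 0], [0, 0, 0], 0.6],
  [[0, 0, 0], [0, 0, 0], 0.6],
  [[0, 0, 0], [0, 0, 0], 0.6],
  [[-1, 0, 0], [0, 0, 0], 0.6],
  [[-3, 0, 0], [0, 0, 0], 0.6],
  [[-6, 0, 0], [0, 0, 0], 0.6],
  [[-9, 0, 0], [0, 0, 0], 0.6],
  [[-9, 0, 0], [0, 0, 0], 0.6],
])

```text
t: 32.0
tool_pos: [0.539, 0.0183, 0.1446]
tool_rot: [0.209, 1.547, -0.209]
contact_force: [0.6, -0.4, 1.4]
opening: 0.0513
```

>>> step_arm([
  [[-3, 0, 0], [0, 0, 0], 0.6],
  [[-4, -2, 0], [0, 0, 0], 0.6],
  [[-4, -5, 0], [0, 0, 0], 0.6],
  [[-4, -7, 0], [0, 0, 0], 0.6],
  [[-4, -7, 0], [0, 0, 0], 0.6],
  [[-4, -7, 0], [0, 0, 0], 0.6],
  [[-4, -7, 0], [0, 0, 0], 0.6],
  [[-4, -7, 0], [0, 0, 0], 0.6],
  [[-4, -7, 0], [0, 0, 0], 0.6],
  [[-4, -7, 0], [0, 0, 0], 0.6],
])

```text
t: 32.83
tool_pos: [0.5201, -0.0484, 0.1843]
tool_rot: [0.209, 1.548, -0.208]
contact_force: [0.6, -0.0, -0.2]
opening: 0.051
```

```bash
python3 - <<'E'
from h import *
W=cams.get_image('wrist');S=cams.get_image('side')
H=np.array([.5358,.0185,.054]); print('H px',proj(W,H),'handle top',proj(W,H+[0,0,.037]))
for c,im in(('wrist',W),('side',S)):
  for n,z in(('pin_handle',.074),('pin_flange',.054),('tender_centre',.063),('block_centre',.015)):
    for d in finder.tip_of(c,n)[:3]: print(c,n,np.round(d['at'],1),round(d['conf'],2),at_z(im,d['at'],z))
a=np.hstack([W['pixels'],cv2.resize(S['pixels'][150:255,220:360],(560,420),interpolation=cv2.INTER_CUBIC)]); cv2.imwrite('pics/c22.png',cv2.resize(a,(800,300)))
go(.5,0,.2,-15)
E
```

```text
H px [264.29112144 103.52209741] handle top [264.07382847 105.73899764]
wrist pin_handle [262.9 100.6] 0.73 [0.53566137 0.02147901 0.074     ]
wrist pin_flange [264.7 103.7] 0.61 [0.53607297 0.01828654 0.054     ]
wrist tender_centre [263.4 213.5] 0.65 [ 0.51150903 -0.06617268  0.063     ]
wrist block_centre [ 97.3 259.4] 0.64 [ 0.33132006 -0.08481442  0.015     ]
wrist block_centre [113.7 153.2] 0.57 [0.38971554 0.0111473  0.015     ]
wrist block_centre [265.  104.9] 0.49 [0.53552698 0.01575576 0.015     ]
side pin_handle [311.4 300.4] 0.39 [0.42231804 0.31161593 0.074     ]
side tender_centre [301.5 128. ] 0.83 [ 0.4654199  -0.48141044  0.063     ]
side tender_centre [283.8 197.9] 0.61 [ 0.50771188 -0.06571366  0.063     ]
side tender_centre [237.3 378.1] 0.35 [0.56762948 0.50638932 0.063     ]
side block_centre [329.7 182. ] 0.74 [ 0.36120007 -0.22223096  0.015     ]
side block_centre [321.3 228.9] 0.71 [0.39127324 0.00775233 0.015     ]
side block_centre [341.3 205.1] 0.71 [ 0.32766784 -0.1064627   0.015     ]
now [ 0.52   -0.0492  0.1845] jaw yaw -15.3 q1,q6 [-0.24  0.03] t 33.33 open 0.0511 F [-0.4 -0.6 -0.3]
 shift [-1.59  4.22 -3.21] turn [-0.29  0.76 -0.13] | alt turn [179.7  -0.2  -1.2]
```

View pics/c22.png

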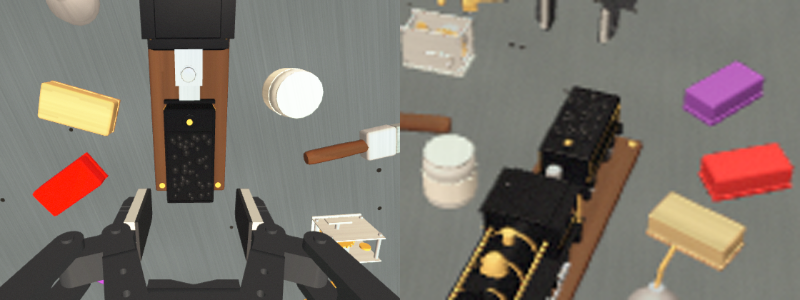

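The pin stands upright at the hole; its flange measures (264.7,103.7) against the expected (264.3,103.5). The tender is straight and the block lies flat on the bench. Nothing touches the gripper, so I'm handing in.

```bash
python3 -c "
from h import *
print(ctrl.finish_job())"
```

```text
the job is handed in; nothing more can be done
None
```

I coupled the tender to the engine and handed the job in at about 33 s. The hand-in reports no verdict, so the result rests on my own last checks:

- **Pin:** It went in without resistance and met about 3.5 N upward at the expected seating height. After release, its flange measured within about 0.5 mm of the hole axis in the wrist view, and the pin stood upright. I took the flange as seated from that force and height and did not measure its gap to the lug.
- **Tender:** Its drawbar hole lined up with the lugs to about 1 mm just before I let it go. Afterwards it stood straight on the plinth.
- **Block:** It lies flat on the bench at about (0.385, 0.012), clear of the plinth.
- **Other things:** I saw nothing else moved, but I did not re-measure every bystander or the other two pins at the end. The gripper was clear of everything.

**What disagreed:**
- **Fingertips:** The stated geometry puts them 17 mm ahead of the TCP, but the images put the shut tips about 17 to 20 mm behind it. My first grasp closed just above the block without moving it, so I worked from the images after that.
- **Readings:** TCP readings scattered by 1 to 2 mm, and the top and side detections were off by up to about 10 mm. I made the fine alignments by comparing points within a single wrist picture.

I viewed 17 pictures, against a budget of 10.

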